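# Vent the gas manifold and clear its plugged stubs

## Robot

A 6-joint arm with a two-finger parallel gripper is mounted at the origin on the work surface. World frame = base frame: x ahead of the robot, y to its left, z up, the work surface at z = 0. Lengths are in mm, angles in rad, forces in N, time in s.
With the tool pointing down it reaches from about 350 to 775 mm from the base axis. Payload 7.3 kg.
Tool frame: the origin (TCP) lies at the centre of the arm's flange, where the gripper is bolted on; the fingertips stand 178 mm ahead of it and the grasp point (between the pads) lies 159 mm ahead of it; z points along the fingers, y is the direction in which the jaws open and shut (so a half turn about z gives the same grasp; the last joint's range is limited). The gripper opens to 92 mm and grips with 3 to 60 N. Pads are 19 mm wide; open, the fingers measure 130 mm over their backs; the gripper's body (75 mm by 190 mm) begins 47 mm behind the grasp point.
Start: joints at [-1.419, 0.342, 1.524, -0, 1.275, -0.146], TCP at [154.064, -501.888, 404.741] pointing down, gripper open.
Joint ranges: [-2.53, 2.53], [-0.77, 2.02], [0.04, 2.7], [-1, 4.14], [0.28, 2.66], [-3.11, 3.11]. Speed limits (rad/s): [2.57, 2.57, 3.14, 3.14, 3.14, 3.14].

## Interface

Orientations are given as [roll, pitch, yaw] about the fixed x, y, z axes, in that order (R = Rz(yaw) Ry(pitch) Rx(roll)).
In Python, from plant import get_obs, capture, close_job gives the robot as it stands. The module is installed in compiled form; this text tells all that it offers.
- The arm moves only by the shell command python3 -m pendant 'ROWS'. ROWS is JSON, a list of rows, each a list of 3 entries, a list of its own where there are three numbers: the shift along the tool's x, y, z in m, then the turn, a rotation vector about the tool's x, y, z in rad, then the finger opening in m, from 0 to 0.0918. In form: [[[tx, ty, tz], [wx, wy, wz], fingers], ...]. A call has 1 to 10 rows; each row is the pose to reach, as a shift and turn from the pose commanded when the call began, along the tool's axes at that moment; what a row does not reach only later rows make up. A row lasts 1/12 s, in which the tool goes at most 41.7 mm and 7.16 degrees, less where a joint would pass 70% of its speed; a pose out of reach is approached as far as the arm can. A call with a gripper value outside its range is refused whole. The fingers move at their own pace and stop on an object; the grip force is fixed at half the most. Time passes only in rows, so rows that repeat a pose let the fingers close. It gives the time, the measured TCP pose, the force and the opening at its end, in the units of the state.
- get_obs(): the state, without advancing time (a new reading comes with each control period).
- capture(name): name is "side" or "top" or "wrist"; returns a dict with "color" (400x640x3 uint8, red, green, blue), "mtx" (3x3 intrinsics, pixels), "rvec" (rotation vector, rad) and "tvec" (3), from world to camera coordinates, as OpenCV has them. Camera axes: x right, y down, z forward; pixel columns grow to the right and rows downward; lengths in mm; the calibration is good to about 2 mm. A picture is of the moment at which its call begins. There is no depth.
- close_job(): hands the job in, once; it reports no verdict.
The state is a dict: "time": time; "joint_positions": joint angles; "dq": joint speeds; "tau": joint torques, N m; "tool_pos": TCP position; "tcp_rot": TCP orientation; "contact_force": force on the tool from outside, world axes, zero at the start; "moment": the same for the moment, N m; "grip_width": finger opening in mm.
Only numpy, scipy, OpenCV 4.12 (cv2) and the standard library are available. Lean on these libraries where they do the work, as an engineer would, in place of code of your own. Each camera call takes 0.05 s, during which the arm holds its last target. There are 200 camera calls.

## Task

Clear the plugged stub tubes of the gas manifold. First turn the vent knob so that its pointer stands at the bold mark, then pull the knob straight out (up) until it is fully out and locked, and leave it so. Then set the catch tray on the bench, centred under the overhanging outlet ends of the tubes, push every stuck plug out through the outlet with the push rod so that all lie in the tray, and at last lay the rod flat in the middle of its own mat and set the tray with the plugs back in the middle of its mat, disturbing nothing else on the bench.

Things in the scene. Friction and masses are not known exactly. Their poses are not given: they have to be found in the camera images.
- manifold: fixed aluminium block 150 (x) x 50 (y) x 58 mm high bearing four parallel level steel stub tubes, 0 to 3, at x = -48, -16, +16, +48 mm, axes along y, 72 mm above the table. Origin on the table under the row's middle. Block: y -30 to +20; tubes: y -30 (inlet end) to +45 mm (outlet end, overhanging). A grey box 40 mm high at the +x end (y -50 to +20) bears the vent knob at x 115, y -15
- outlet0 (a point): centre of the bore at the outlet (+y) end of stub tube 0 (manifold x -48, y +45, z 72 mm). Each tube is octagonal, 75 mm long, bore 15 mm across flats, 3 mm wall (underside 61 mm above the table), with a 10 mm wide sight slot all along the top through which a plug inside shows
- plug0: white plastic plug stuck in stub tube 0 about level with the manifold's origin, held by friction only (under 1 N); None if the tube is empty. A cylinder 12 mm in diameter, 22 mm long along its y axis, 15 g; origin at its centre. Two to four are present
- plug1: white plastic plug stuck in stub tube 1 about level with the manifold's origin, held by friction only (under 1 N); None if the tube is empty. A cylinder 12 mm in diameter, 22 mm long along its y axis, 15 g; origin at its centre. Two to four are present
- plug2: white plastic plug stuck in stub tube 2 about level with the manifold's origin, held by friction only (under 1 N); None if the tube is empty. A cylinder 12 mm in diameter, 22 mm long along its y axis, 15 g; origin at its centre. Two to four are present
- plug3: white plastic plug stuck in stub tube 3 about level with the manifold's origin, held by friction only (under 1 N); None if the tube is empty. A cylinder 12 mm in diameter, 22 mm long along its y axis, 15 g; origin at its centre. Two to four are present
- vent_knob (a joint): angle of the black vent knob (rad), growing clockwise seen from above, 0 to 3.0; the vent mark is at 1.8 and the knob starts 0.7 to 1.5 short of it. Friction 0.06 N m, stays where it is left
- knob_pull (a joint): how far the vent knob is pulled out upward along its vertical axis (m): 0 in, 0.012 fully out and locked. Friction 4 N, stays where it is left
- knob_grip (a point): on the vent knob's vertical axis, 72 mm above the table while the knob is in, at the height to grip: the middle of a bar 40 mm long, 15 mm wide, from 54 to 84 mm up, along the knob's own x axis with the pointer (a white line) at its -x end, standing on a disc 42 mm in diameter. Axes turn with the knob
- vent_mark (a point): the bold black mark on the rim of the white dial, 31 mm from the knob's axis, to which the pointer must be turned; the other, finer ticks mean nothing here
- tray: loose open steel catch tray, 180 (x) x 110 (y) x 24 mm high, 3 mm wall and floor, 180 g, with an upright gripping tab on its +y long side. Origin at the centre of its underside
- tray_tab (a point): middle of the tab, 59 mm from the tray's origin along its +y and 45 mm up, at the height to grip; the tab is 44 mm wide (x), 10 mm thick (y) and reaches 60 mm above the tray's underside
- rod: loose push rod, 90 g: a grey handle block 60 (x) x 20 (y) x 20 mm with a steel shaft 8 mm in diameter and 130 mm long out of its +x end, on its centre line. Origin at the middle of the whole 190 mm length, on the underside; x towards the tip, z up; the handle's middle is at x = -65 mm, 10 mm up
- rod_tip (a point): end of the shaft, 95 mm from the rod's origin along x and 10 mm above its underside
- tray_mat: the tray's place: fixed white mat 240 (x) x 170 (y) x 3 mm, the one on the robot's left. Origin at the centre of its underside; the tray starts on it
- rod_mat: the rod's place: fixed white mat 270 (x) x 120 (y) x 3 mm, the narrower one on the robot's right. Origin at the centre of its underside; the rod starts on it
- sample_jar: bystander, to be left alone: small jar with an orange cap, 52 mm wide, 75 mm high
- solvent_bottle: bystander, to be left alone: amber bottle, 68 mm wide, 150 mm high
- beaker: bystander, to be left alone: glass beaker, 44 mm wide, 60 mm high
- vial_rack: bystander, to be left alone: white divided rack, 80 x 60 x 35 mm
- spanner: bystander, to be left alone: steel spanner 150 mm long lying flat; origin at its middle
- tip_box: bystander, to be left alone: grey box 70 x 100 x 50 mm
- screwdriver: bystander, to be left alone: screwdriver 170 mm long lying flat; origin at its middle

How it is judged (in metres and radians):
On the way, in this order (a step that is already met when the one before it is completed fails the run):
1. the knob's pointer is turned to the vent mark while the knob is still in (value of joint vent_knob between 1.68 and 1.92 rad and value of joint knob_pull below 0.004 m), for 0.2 s.
2. the knob is pulled fully out, its pointer still at the mark (value of joint vent_knob between 1.68 and 1.92 rad and value of joint knob_pull above 0.009 m), for 0.2 s.
3. the tray stands on the bench under the outlets (x of tray in the frame of manifold between -0.035 and 0.035 m and y of tray in the frame of manifold between 0.055 and 0.105 m and height (world z) of tray below 0.008 m and angle between tray's own z axis and vertical below 0.12 rad and linear speed of tray below 0.02 m/s), for 0.2 s.
4. the rod's tip has been run through a tube to within 28 mm of its outlet end (((x of rod_tip in the frame of manifold between -0.056 and -0.04 m and y of rod_tip in the frame of manifold between 0.017 and 0.12 m and z of rod_tip in the frame of manifold between 0.06 and 0.084 m) or (x of rod_tip in the frame of manifold between -0.024 and -0.008 m and y of rod_tip in the frame of manifold between 0.017 and 0.12 m and z of rod_tip in the frame of manifold between 0.06 and 0.084 m) or (x of rod_tip in the frame of manifold between 0.008 and 0.024 m and y of rod_tip in the frame of manifold between 0.017 and 0.12 m and z of rod_tip in the frame of manifold between 0.06 and 0.084 m) or (x of rod_tip in the frame of manifold between 0.04 and 0.056 m and y of rod_tip in the frame of manifold between 0.017 and 0.12 m and z of rod_tip in the frame of manifold between 0.06 and 0.084 m))), for 0.04 s.
5. all plugs lie in the tray (x of plug0 in the frame of tray between -0.09 and 0.09 m and y of plug0 in the frame of tray between -0.055 and 0.055 m and z of plug0 in the frame of tray between 0 and 0.03 m and x of plug1 in the frame of tray between -0.09 and 0.09 m and y of plug1 in the frame of tray between -0.055 and 0.055 m and z of plug1 in the frame of tray between 0 and 0.03 m and x of plug2 in the frame of tray between -0.09 and 0.09 m and y of plug2 in the frame of tray between -0.055 and 0.055 m and z of plug2 in the frame of tray between 0 and 0.03 m and x of plug3 in the frame of tray between -0.09 and 0.09 m and y of plug3 in the frame of tray between -0.055 and 0.055 m and z of plug3 in the frame of tray between 0 and 0.03 m), for 0.2 s.
At the end, for the whole second after the job is handed in: the knob stands within 0.12 rad of the mark and at least 9 mm out; every plug lies in the tray; the tray stands level on its mat, its centre within 60 mm (x) and 50 mm (y) of the mat's; the rod lies on its mat, its middle within 60 mm (x) and 50 mm (y) of the mat's centre; all at rest (all of step 2 and all of step 5 and x of tray in the frame of tray_mat between -0.06 and 0.06 m and y of tray in the frame of tray_mat between -0.05 and 0.05 m and z of tray in the frame of tray_mat below 0.012 m and angle between tray's own z axis and vertical below 0.12 rad and x of rod in the frame of rod_mat between -0.06 and 0.06 m and y of rod in the frame of rod_mat between -0.05 and 0.05 m and z of rod in the frame of rod_mat below 0.028 m and height (world z) of rod_tip below 0.035 m and linear speed of each of tray, rod below 0.02 m/s and linear speed of each of plug0, plug1, plug2, plug3 below 0.03 m/s); the robot touches nothing.
It fails at once if a bystander (jar, bottle, beaker, rack, spanner, box or screwdriver) is moved more than 30 mm (distance of any of sample_jar, solvent_bottle, beaker, vial_rack, spanner, tip_box, screwdriver from where it was at the start of the episode above 0.03 m).
Of plug0, plug1, plug2, plug3 only 2 to 4 are there at a start; the rules pass over those that are not, and their reading is None.
At some moment in a run one of rod may be knocked a few centimetres aside while the robot is not near it.
Once in a run the grip may slacken for a moment while it holds something.
It also fails if it takes over 210 s, if anything falls off the work surface, if the arm or the gripper's body presses on something with over 40 N, if the wrist force passes 120 N, or if a joint passes its speed limit or range.

## Working session

There is one attempt and no reset: what is moved stays moved. The work goes in short steps, Python scripts to look and compute and a shell command to move; the robot and the scene stay as the last step left them, time stands still between calls to the robot, and variables do not carry over. Pictures are saved under pics/ and viewed, about 12 in all and at most 16, crops included, and the job is handed in when it is done.

```bash
mkdir -p pics; cat > h.py <<'E'
import numpy as np, cv2
from plant import get_obs, capture
from scipy.spatial.transform import Rotation as R
def snap(name, fn, crop=None, scale=1):
    c=capture(name); im=c["color"][:,:,::-1]
    if crop: x0,y0,x1,y1=crop; im=im[y0:y1,x0:x1]
    if scale!=1: im=cv2.resize(im,None,fx=scale,fy=scale,interpolation=cv2.INTER_CUBIC)
    cv2.imwrite("pics/"+fn,im); np.savez("pics/"+fn[:-4]+".npz",**c); return c
def load(fn): return np.load("pics/"+fn+".npz")
def ray(c,u,v,z):
    M,_=cv2.Rodrigues(np.array(c["rvec"],float)); t=np.array(c["tvec"],float).ravel()
    C=-M.T@t; d=M.T@np.linalg.solve(np.array(c["mtx"]),[u,v,1.])
    return (C+d*(z-C[2])/d[2])
def proj(c,P):
    return cv2.projectPoints(np.array(P,float).reshape(-1,1,3),np.array(c["rvec"],float),np.array(c["tvec"],float),np.array(c["mtx"],float),None)[0].reshape(-1,2)
def rel(pos,rpy,o=None):
    "rows shift (m) and rotvec from current measured pose to target TCP"
    o=o or get_obs(); A=R.from_euler('xyz',o["tool_pos"] and o["tcp_rot"] if isinstance(o["tool_pos"],list) else o["tcp_rot"])
    B=R.from_euler('xyz',rpy)
    return np.round(A.inv().apply(np.array(pos)-np.array(o["tool_pos"]))/1000,4), np.round((A.inv()*B).as_rotvec(),4)
E
python3 - <<'E'
from h import *
o=get_obs(); print(o)
for n in("top","side"):
    c=snap(n,n+"0.png"); M,_=cv2.Rodrigues(np.array(c["rvec"],float)); print(n,-M.T@np.array(c["tvec"],float).ravel(),c["mtx"][0][0],M[2])
E
```

```text
{'time': 0.0, 'joint_positions': array([-1.41900052e+00,  3.42723166e-01,  1.52500907e+00,  1.44965919e-06,
        1.27537182e+00, -1.45976163e-01]), 'dq': array([-2.54988842e-04,  9.21760440e-04, -1.19966048e-03,  9.68664133e-04,
        5.52705880e-04, -8.94308992e-05]), 'tau': array([ 7.28855812e-04, -4.31244242e+01, -2.44217867e+01,  7.19269621e-02,
        5.60423511e-02, -1.24632584e-04]), 'tool_pos': array([ 154.0439348 , -501.75673647,  404.04729337]), 'tcp_rot': array([-3.14009753e+00, -2.21216920e-04,  2.97771380e-01]), 'contact_force': array([-0.01442373,  0.6930878 ,  0.33806624]), 'moment': array([0.02609014, 0.044196  , 0.02098919]), 'grip_width': 91.56010010831609}
top [ 264.93710754   13.16958599 1411.57252669] 479.4085781152847 [ 0.1921336  -0.00261697 -0.98136529]
side [ 325.46604845 -664.55996354  869.35801828] 404.45348564128193 [ 0.19166064  0.6502373  -0.73515825]
```

View pics/top0.png

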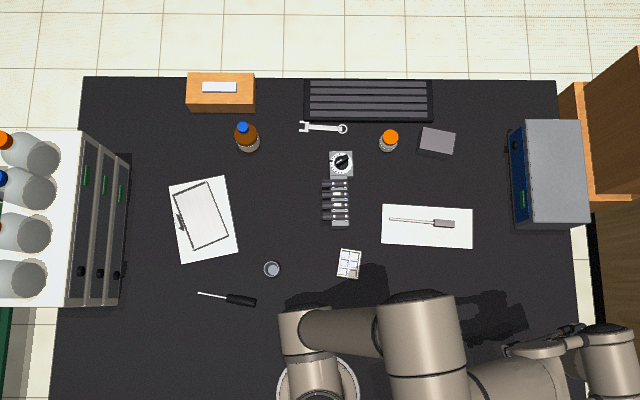

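View pics/side0.png

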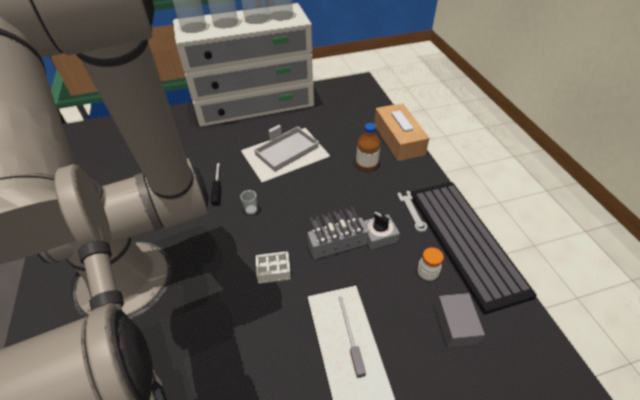

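Top view shows: manifold at about (336,203), knob (341,162), tray on left mat (200,217), rod on right mat, handle at (444,224), tip at (389,219). Enlarging now.

```bash
python3 - <<'E'
from h import *
im=load("top0")["color"][:,:,::-1]
a=cv2.resize(im[140:240,305:370],None,fx=6,fy=6,interpolation=cv2.INTER_CUBIC)
b=cv2.resize(im[170:270,160:245],None,fx=4,fy=4,interpolation=cv2.INTER_CUBIC)
d=cv2.resize(im[198:253,375:480],None,fx=3.5,fy=3.5,interpolation=cv2.INTER_CUBIC)
o=np.zeros((600,800,3),np.uint8); o[:600,:390]=a; o[:400,400:740]=b; o[405:597,400:767]=d[:192,:367]
cv2.imwrite("pics/z.png",o)
E
```

```text
(no output)
```

View pics/z.png

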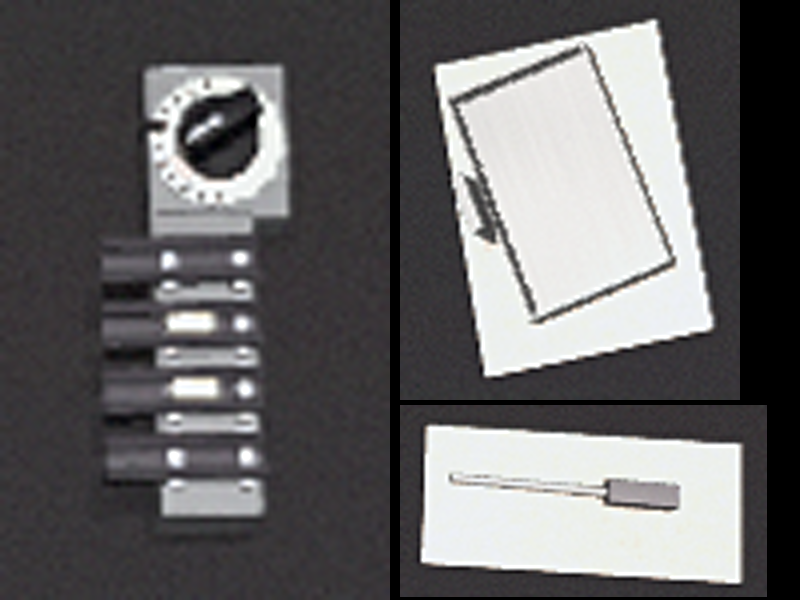

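Plugs seem to be in tubes 1 and 2 only (white bars at z.png (195,387) and (190,322)); the knob's pointer is at lower left with the bold mark at (155,125). Computing poses, then look close with the wrist camera.

```bash
python3 - <<'E'
from h import *
c=load("top0")
f=lambda X,Y,z:ray(c,305+X/6-.4,140+Y/6-.4,z)
t=lambda X,Y,z:ray(c,160+(X-400)/4-.4,170+Y/4-.4,z)
r=lambda X,Y,z:ray(c,375+(X-400)/3.5-.4,198+(Y-405)/3.5-.4,z)
P=lambda n,p:print(n,np.round(p,1))
P("out0",f(105,461,80));P("out3",f(102,262,80));P("in0",f(264,459,80));P("in3",f(258,259,80))
P("blk corner -x-y",f(264,515,58));P("blk -x+y",f(162,515,58))
P("knob bar pointer",f(186,150,84));P("bar other",f(260,98,84))
P("mark",f(155,125,42)); P("dialc",f(218,141,42))
for q in[(148,68),(284,66),(290,215),(150,230)]: P("box",f(*q,40))
print("tray mat");m=[t(*q,3) for q in[(434,66),(658,20),(713,327),(487,376)]];[P("",x) for x in m];P("c",np.mean(m,0))
print("tray top");m=[t(*q,27) for q in[(453,102),(587,48),(673,263),(537,320)]];[P("",x) for x in m];P("c",np.mean(m,0))
P("tab",t(482,208,60))
print("rod mat");m=[r(*q,3) for q in[(427,426),(742,443),(741,583),(421,563)]];[P("",x) for x in m];P("c",np.mean(m,0))
P("tip",r(450,478,13));P("hbutt",r(679,496,23));P("hfront",r(605,491,23))
for n,u,v,z in[("beaker",272,268,30),("rack",349,264,35),("bottle",246,137,75),("jar",390,138,75),("tip",437,141,50)]:P(n,ray(c,u,v,z))
E
```

```text
out0 [488.5  -8.8  80. ]
out3 [584.5  -6.9  80. ]
in0 [490.1 -83.5  80. ]
in3 [586.6 -81.1  80. ]
blk corner -x-y [466.9 -84.9  58. ]
blk -x+y [466.4 -36.4  58. ]
knob bar pointer [638.9 -46.7  84. ]
bar other [665.  -82.2  84. ]
mark [663.3 -33.3  42. ]
dialc [655.4 -64.4  42. ]
box [693.3 -29.8  40. ]
box [694.9 -97.4  40. ]
box [618.6 -99.8  40. ]
box [610.4 -31.   40. ]
tray mat
 [590.1 454.1   3. ]
 [627.3 287.2   3. ]
 [395.5 236.6   3. ]
 [358.5 400.    3. ]
c [492.9 344.5   3. ]
tray top
 [557.5 430.8  27. ]
 [599.3 334.2  27. ]
 [439.5 263.6  27. ]
 [397.3 359.9  27. ]
c [498.4 347.1  27. ]
tab [473.6 395.2  60. ]
rod mat
 [ 542.  -190.3    3. ]
 [ 529.5 -459.4    3. ]
 [ 409.6 -452.     3. ]
 [ 424.3 -183.     3. ]
c [ 476.3 -321.2    3. ]
tip [ 495.4 -207.4   13. ]
hbutt [ 480.1 -397.4   23. ]
hfront [ 483.8 -335.5   23. ]
beaker [346.2 132.9  30. ]
rack [359.  -87.1  35. ]
bottle [722.5 214.4  75. ]
jar [ 723.3 -206.1   75. ]
tip [ 723.8 -349.8   50. ]
```

```bash
python3 - <<'E'
from h import *
for y,p in((1.1,(370,-280,420)),(1.9,(580,-60,420))): print(rel(p,(np.pi,0,y)))
E
```

```text
(array([ 0.2715, -0.1487, -0.0156]), array([-1.200e-03, -7.000e-04, -8.022e-01]))
(array([ 0.5368, -0.2973, -0.0154]), array([-9.0000e-04, -1.2000e-03, -1.6022e+00]))
```

```bash
python3 -m pendant '[[[0.27,-0.149,-0.016],[0,0,-0.8],0.09],[[0.27,-0.149,-0.016],[0,0,-0.8],0.09],[[0.27,-0.149,-0.016],[0,0,-0.8],0.09],[[0.27,-0.149,-0.016],[0,0,-0.8],0.09],[[0.27,-0.149,-0.016],[0,0,-0.8],0.09],[[0.27,-0.149,-0.016],[0,0,-0.8],0.09],[[0.27,-0.149,-0.016],[0,0,-0.8],0.09],[[0.27,-0.149,-0.016],[0,0,-0.8],0.09],[[0.27,-0.149,-0.016],[0,0,-0.8],0.09],[[0.27,-0.149,-0.016],[0,0,-0.8],0.09]]'
python3 - <<'E'
from h import *
print(rel((580,-60,420),(np.pi,0,1.9)))
E
```

```text
time: 0.93
tool_pos: [368.8, -279.6, 420.5]
tcp_rot: [-3.141, 0.0, 1.1]
contact_force: [-0.6, -0.4, 0.4]
grip_width: 89.6
(array([0.2915, 0.0887, 0.0004]), array([-6.000e-04,  1.000e-04, -7.998e-01]))
```

```bash
python3 -m pendant '[[[0.291,0.089,0],[0,0,-0.8],0.09],[[0.291,0.089,0],[0,0,-0.8],0.09],[[0.291,0.089,0],[0,0,-0.8],0.09],[[0.291,0.089,0],[0,0,-0.8],0.09],[[0.291,0.089,0],[0,0,-0.8],0.09],[[0.291,0.089,0],[0,0,-0.8],0.09],[[0.291,0.089,0],[0,0,-0.8],0.09],[[0.291,0.089,0],[0,0,-0.8],0.09],[[0.291,0.089,0],[0,0,-0.8],0.09],[[0.291,0.089,0],[0,0,-0.8],0.09]]'
python3 - <<'E'
from h import *
c=snap("wrist","w1.png"); M,_=cv2.Rodrigues(np.array(c["rvec"],float)); print(-M.T@np.array(c["tvec"],float).ravel(),M[2])
E
```

```text
time: 1.77
tool_pos: [580.1, -62.9, 419.9]
tcp_rot: [-3.14, -0.0, 1.897]
contact_force: [-0.4, 0.9, 0.3]
grip_width: 90.0
[555.82172999   9.19474681 400.7736324 ] [ 0.08889685 -0.26803977 -0.95929768]
```

View pics/w1.png

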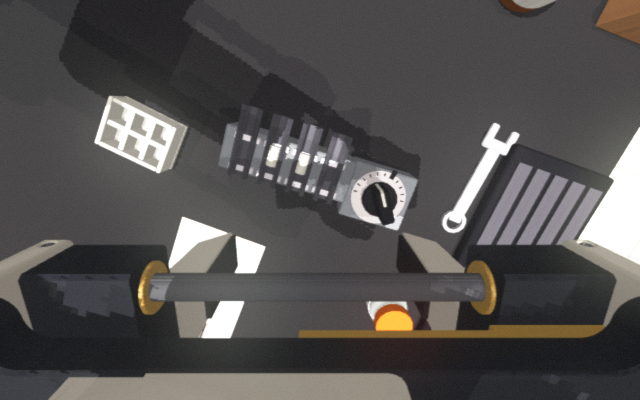

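Wrist view: manifold, two plugs at (274,155) and (304,158), knob at (380,195), mark at about (391,175). Enlarging.

```bash
python3 - <<'E'
from h import *
im=load("w1")["color"][:,:,::-1]
cv2.imwrite("pics/w1z.png",cv2.resize(im[100:235,220:420],None,fx=4,fy=4,interpolation=cv2.INTER_CUBIC))
E
```

```text
(no output)
```

View pics/w1z.png

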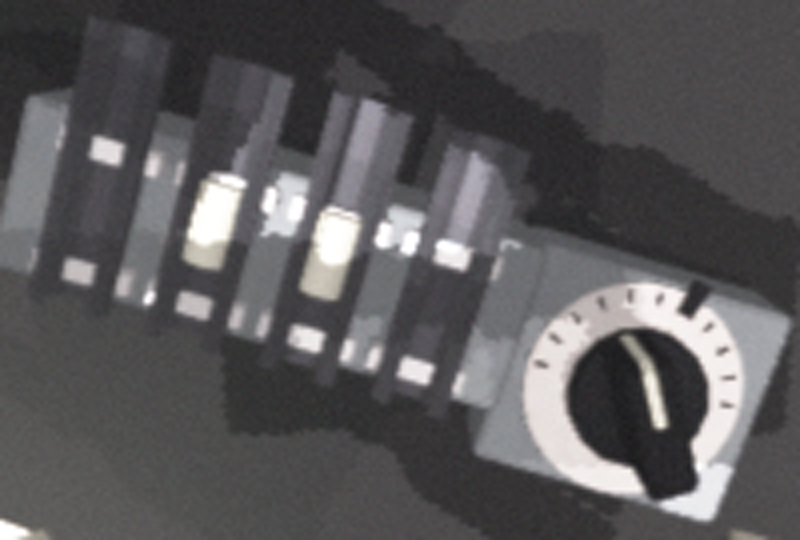

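```bash
python3 - <<'E'
from h import *
c=load("w1")
f=lambda X,Y,z:ray(c,220+X/4-.4,100+Y/4-.4,z)
P=lambda n,p:print(n,np.round(p,1))
k=f(637,388,41);P("dialc",k);m=f(692,299,41);P("mark",m);a=f(662,428,84);b=f(648,374,84);P("line in",a);P("line end",b)
d=m-k;print("mark ang",np.arctan2(d[1],d[0]),np.hypot(*d[:2]));d=b-a;print("ptr",np.arctan2(d[1],d[0]));
e=f(628,338,55);P("bottom end",e)
for q in[(695,483),(657,495)]:P("bar far corner top?",f(*q,84))
for n,q in dict(o0=(128,22),o1=(250,58),o2=(370,95),o3=(490,132)).items():P(n,f(*q,81))
for q in[(70,300),(185,325),(297,365),(412,400)]:P("in",f(*q,80))
E
```

```text
dialc [659.3 -63.6  41. ]
mark [664.4 -32.8  41. ]
line in [657.5 -63.1  84. ]
line end [648.2 -50.4  84. ]
mark ang 1.404390899580031 31.189320026144493
ptr 2.1976030072134676
bottom end [647.2 -47.7  55. ]
bar far corner top? [672.  -74.9  84. ]
bar far corner top? [663.5 -81.4  84. ]
o0 [492.9  -8.4  81. ]
o1 [524.   -6.9  81. ]
o2 [555.3  -5.8  81. ]
o3 [587.1  -4.7  81. ]
in [496.7 -81.5  80. ]
in [527.5 -78.2  80. ]
in [559.1 -79.1  80. ]
in [591.6 -78.4  80. ]
```

```bash
python3 - <<'E'
from h import *
print(rel((655,-64,275),(np.pi,0,2.2)))
E
```

```text
(array([-0.0246,  0.0714,  0.1451]), array([-1.700e-03, -2.000e-04, -3.043e-01]))
```

```bash
python3 -m pendant '[[[-0.025,0.071,0.145],[0,0,-0.303],0.05],[[-0.025,0.071,0.145],[0,0,-0.303],0.05],[[-0.025,0.071,0.145],[0,0,-0.303],0.05],[[-0.025,0.071,0.145],[0,0,-0.303],0.05],[[-0.025,0.071,0.145],[0,0,-0.303],0.05],[[-0.025,0.071,0.145],[0,0,-0.303],0.05],[[-0.025,0.071,0.145],[0,0,-0.303],0.05]]'
python3 - <<'E'
from h import *
c=snap("wrist","w2.png")
print(rel((655,-64,234),(np.pi,0,2.2)))
print(proj(c,[[655,-64,72],[655,-64,84]]))
E
```

```text
time: 2.4
tool_pos: [655.1, -64.3, 277.3]
tcp_rot: [3.141, 0.001, 2.198]
contact_force: [0.1, 0.4, -0.0]
grip_width: 51.4
(array([ 0.0002, -0.0003,  0.0446]), array([ 0.0023,  0.003 , -0.001 ]))
[[316.59037025 230.1008119 ]
 [316.59476086 237.53624182]]
```

View pics/w2.png

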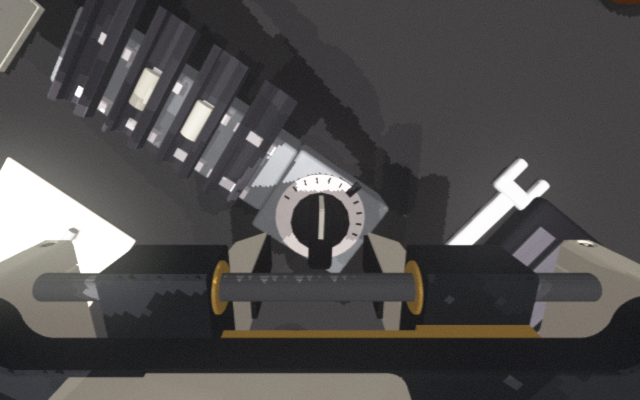

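```bash
python3 -m pendant '[[[0,0.0015,0.02],[0,0,0],0.05],[[0,0.0015,0.04],[0,0,0],0.05],[[0,0.0015,0.043],[0,0,0],0.05],[[0,0.0015,0.043],[0,0,0],0.05],[[0,0.0015,0.043],[0,0,0],0],[[0,0.0015,0.043],[0,0,0],0],[[0,0.0015,0.043],[0,0,0],0],[[0,0.0015,0.043],[0,0,0],0],[[0,0.0015,0.043],[0,0,0],0],[[0,0.0015,0.043],[0,0,0],0]]'; python3 -m pendant '[[[0,0,0],[0,0,0],0],[[0,0,0],[0,0,0],0],[[0,0,0],[0,0,0],0],[[0,0,0],[0,0,0],0]]'
```

```text
time: 3.28
tool_pos: [656.6, -61.9, 233.0]
tcp_rot: [-3.141, 0.0, 2.201]
contact_force: [-8.2, -7.5, 8.8]
grip_width: 15.1
time: 3.62
tool_pos: [656.5, -62.0, 233.1]
tcp_rot: [-3.141, 0.0, 2.201]
contact_force: [-4.6, -2.0, 5.5]
grip_width: 15.1
```

```bash
python3 -m pendant '[[[0,0,0],[0,0,0.1],0],[[0,0,0],[0,0,0.2],0],[[0,0,0],[0,0,0.3],0],[[0,0,0],[0,0,0.4],0],[[0,0,0],[0,0,0.5],0],[[0,0,0],[0,0,0.6],0],[[0,0,0],[0,0,0.7],0],[[0,0,0],[0,0,0.8],0],[[0,0,0],[0,0,0.85],0],[[0,0,0],[0,0,0.85],0]]'
python3 -m pendant '[[[0,0,0],[0,0,0],0],[[0,0,0],[0,0,0],0]]'
python3 - <<'E'
from h import *
o=get_obs();print(o["moment"])
snap("wrist","w3.png",(240,150,400,270),5)
E
```

```text
time: 4.45
tool_pos: [657.6, -61.8, 233.1]
tcp_rot: [3.138, -0.0, 1.349]
contact_force: [3.7, -1.1, 1.1]
grip_width: 14.6
time: 4.62
tool_pos: [657.5, -61.8, 233.1]
tcp_rot: [3.138, -0.0, 1.352]
contact_force: [5.9, -0.8, -0.5]
grip_width: 14.9
[-0.23219072 -1.06809488 -0.05370238]
```

View pics/w3.png

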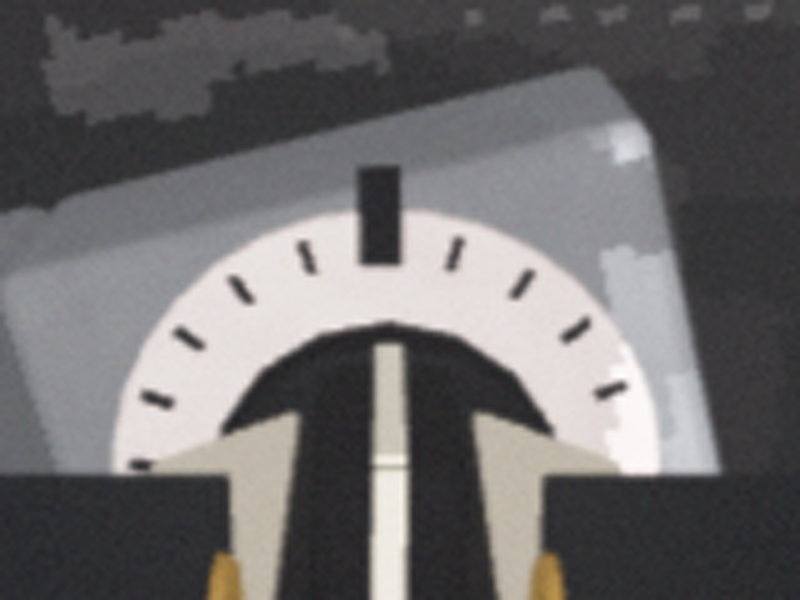

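Pointer (389,345) and bold mark (379,215) line up within ~0.03 rad. Pulling up.

```bash
python3 -m pendant '[[[0,0,-0.002],[0,0,0],0],[[0,0,-0.004],[0,0,0],0],[[0,0,-0.006],[0,0,0],0],[[0,0,-0.008],[0,0,0],0],[[0,0,-0.01],[0,0,0],0],[[0,0,-0.012],[0,0,0],0],[[0,0,-0.014],[0,0,0],0],[[0,0,-0.015],[0,0,0],0],[[0,0,-0.015],[0,0,0],0],[[0,0,-0.015],[0,0,0],0]]'
```

```text
time: 5.5
tool_pos: [657.6, -61.8, 245.4]
tcp_rot: [3.14, -0.001, 1.352]
contact_force: [12.5, -1.4, -14.7]
grip_width: 15.1
```

```bash
python3 -m pendant '[[[0,0,0],[0,0,0],0],[[0,0,0],[0,0,0],0],[[0,0,0],[0,0,0],0]]'
```

```text
time: 5.75
tool_pos: [657.7, -61.8, 245.4]
tcp_rot: [3.14, -0.001, 1.352]
contact_force: [11.6, -2.2, -14.9]
grip_width: 15.1
```

Knob rose 12.3 mm and stopped against 15 N: locked. Release and go to the tray.

```bash
python3 -m pendant '[[[0,0,0.002],[0,0,0],0.05],[[0,0,0.002],[0,0,0],0.05],[[0,0,0.002],[0,0,0],0.05],[[0,0,0.002],[0,0,0],0.05],[[0,0,-0.04],[0,0,0],0.05],[[0,0,-0.08],[0,0,0],0.05],[[0,0,-0.12],[0,0,0],0.05],[[0,0,-0.14],[0,0,0],0.05],[[0,0,-0.14],[0,0,0],0.05]]'
python3 - <<'E'
from h import *
print(rel((474.6,401,300),(np.pi,0,.415)))
E
```

```text
time: 6.5
tool_pos: [657.0, -61.7, 394.8]
tcp_rot: [3.13, -0.0, 1.351]
contact_force: [-0.4, 0.1, 0.4]
grip_width: 50.1
(array([ 0.4118, -0.2798,  0.0917]), array([ 0.0103, -0.0053,  0.9363]))
```

```bash
python3 -m pendant '[[[0.412,-0.28,0.03],[0,0,0.936],0.06],[[0.412,-0.28,0.03],[0,0,0.936],0.06],[[0.412,-0.28,0.03],[0,0,0.936],0.06],[[0.412,-0.28,0.03],[0,0,0.936],0.06],[[0.412,-0.28,0.03],[0,0,0.936],0.06],[[0.412,-0.28,0.03],[0,0,0.936],0.06],[[0.412,-0.28,0.03],[0,0,0.936],0.06],[[0.412,-0.28,0.03],[0,0,0.936],0.06],[[0.412,-0.28,0.03],[0,0,0.936],0.06],[[0.412,-0.28,0.03],[0,0,0.936],0.06]]'
python3 - <<'E'
from h import *
print(rel((474.6,401,320),(np.pi,0,.415)))
E
```

```text
time: 7.33
tool_pos: [505.3, 318.8, 362.3]
tcp_rot: [3.141, 0.002, 0.415]
contact_force: [0.8, 0.6, 0.1]
grip_width: 60.1
(array([ 0.005 , -0.0876,  0.0423]), array([ 0.0001,  0.0017, -0.0005]))
```

```bash
python3 -m pendant '[[[0.005,-0.082,0.042],[0,0,0],0.06],[[0.005,-0.082,0.042],[0,0,0],0.06],[[0.005,-0.082,0.042],[0,0,0],0.06],[[0.005,-0.082,0.042],[0,0,0],0.06],[[0.005,-0.082,0.042],[0,0,0],0.06]]'
python3 - <<'E'
from h import *
c=snap("wrist","w4.png")
print(get_obs()["tool_pos"])
print(proj(c,[[474.6,401,63]]))
E
```

```text
time: 7.75
tool_pos: [478.2, 394.2, 320.5]
tcp_rot: [3.141, 0.002, 0.416]
contact_force: [0.3, -1.1, 0.2]
grip_width: 60.2
[478.82077326 393.50609699 321.32057759]
[[306.5886786  207.01692829]]
```

View pics/w4.png

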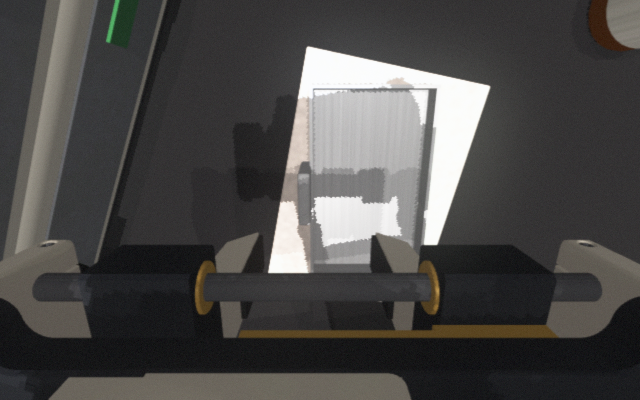

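```bash
python3 - <<'E'
from h import *
c=load("w4")
for v in(175,225):print(ray(c,304,v,63))
c=load("top0");print(ray(c,122,185,0),ray(c,107,300,0),ray(c,75,130,200))
print(rel((474.6,401,211),(np.pi,0,.415)))
E
```

```text
[498.10189334 413.36227212  63.        ]
[459.39739474 396.76993223  63.        ]
[593.01950557 594.22729522   0.        ] [252.67327631 608.38090458   0.        ] [694.92905972 648.92965541 200.        ]
(array([-0.0008, -0.0086,  0.1103]), array([ 0.0007,  0.    , -0.0005]))
```

```bash
python3 -m pendant '[[[0.002,-0.0095,0.04],[0,0,0],0.06],[[0.002,-0.0095,0.08],[0,0,0],0.06],[[0.002,-0.0095,0.1],[0,0,0],0.06],[[0.002,-0.0095,0.11],[0,0,0],0.06],[[0.002,-0.0095,0.11],[0,0,0],0.06],[[0.002,-0.0095,0.11],[0,0,0],0.06]]'
python3 -m pendant '[[[0,0,0],[0,0,0],0],[[0,0,0],[0,0,0],0],[[0,0,0],[0,0,0],0],[[0,0,0],[0,0,0],0],[[0,0,0],[0,0,0],0],[[0,0,0],[0,0,0],0],[[0,0,0],[0,0,0],0],[[0,0,0],[0,0,0],0],[[0,0,0],[0,0,0],0],[[0,0,0],[0,0,0],0]]'
```

```text
time: 8.3
tool_pos: [477.6, 403.2, 212.5]
tcp_rot: [-3.141, -0.002, 0.413]
contact_force: [-0.4, 0.4, 0.9]
grip_width: 60.1
time: 9.13
tool_pos: [476.3, 403.9, 211.1]
tcp_rot: [-3.142, 0.0, 0.415]
contact_force: [-0.9, 0.1, 0.3]
grip_width: 10.3
```

```bash
python3 -m pendant '[[[0,0,-0.01],[0,0,0],0],[[0,0,-0.03],[0,0,0],0],[[0,0,-0.05],[0,0,0],0],[[0,0,-0.07],[0,0,0],0],[[0,0,-0.07],[0,0,0],0],[[0,0,-0.07],[0,0,0],0]]'
python3 - <<'E'
from h import *
print(get_obs()["contact_force"],rel((535.5,150,280),(np.pi,0,.03)))
E
```

```text
time: 9.63
tool_pos: [476.5, 404.0, 282.3]
tcp_rot: [-3.141, -0.003, 0.415]
contact_force: [0.4, 0.4, -2.3]
grip_width: 9.9
[ 0.40135984  0.36559368 -2.27429269] (array([-0.0483,  0.2562,  0.0021]), array([-0.0008, -0.0024,  0.3847]))
```

```bash
python3 -m pendant '[[[-0.005,0.026,0],[0,0,0.04],0],[[-0.01,0.052,0],[0,0,0.08],0],[[-0.015,0.08,0],[0,0,0.12],0],[[-0.02,0.11,0],[0,0,0.16],0],[[-0.026,0.14,0],[0,0,0.21],0],[[-0.032,0.17,0],[0,0,0.26],0],[[-0.038,0.2,0],[0,0,0.31],0],[[-0.044,0.23,0],[0,0,0.35],0],[[-0.048,0.25,0],[0,0,0.385],0],[[-0.048,0.256,0],[0,0,0.385],0]]'
python3 -m pendant '[[[0,0,0.02],[0,0,0],0],[[0,0,0.04],[0,0,0],0],[[0,0,0.055],[0,0,0],0],[[0,0,0.062],[0,0,0],0],[[0,0,0.062],[0,0,0],0],[[0,0,0.062],[0,0,0],0]]'
python3 - <<'E'
from h import *
print(rel((537.2,93,218),(np.pi,0,.03)))
snap("side","s1.png",(200,80,460,275),3)
E
```

```text
time: 10.47
tool_pos: [535.6, 147.2, 279.6]
tcp_rot: [3.14, 0.003, 0.025]
contact_force: [-0.7, 0.1, -1.7]
grip_width: 10.0
time: 10.97
tool_pos: [535.5, 150.6, 218.8]
tcp_rot: [3.141, 0.001, 0.031]
contact_force: [-0.2, 0.7, -1.9]
grip_width: 10.1
(array([-0.    ,  0.0576,  0.0008]), array([0.0001, 0.0011, 0.0006]))
```

View pics/s1.png

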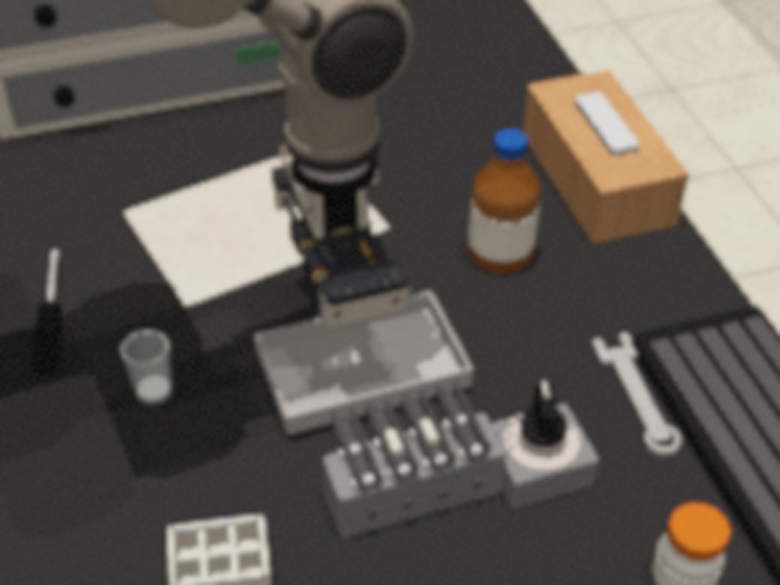

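```bash
python3 - <<'E'
from h import *
c=load("s1")
f=lambda X,Y,z:ray(c,200+X/3-.3,80+Y/3-.3,z)
m=[f(*q,35) for q in((255,335),(285,415),(470,367),(435,292))]
print(np.round(m,1),np.mean(m,0))
for q in((335,415),(375,407),(412,400),(450,390)):print(np.round(f(*q,83),1))
c=load("w4")
M=[ray(c,u,v,27) for u,v in((313,89),(436,90))];print(M)
E
```

```text
[[446.9 142.2  35. ]
 [449.7  36.3  35. ]
 [628.7  41.5  35. ]
 [630.4 146.4  35. ]] [538.93139539  91.61978448  35.        ]
[483.1 -16.7  83. ]
[518.1 -18.3  83. ]
[550.7 -20.3  83. ]
[585.6 -19.2  83. ]
[array([561.16059386, 433.70715461,  27.        ]), array([602.26052888, 338.92216683,  27.        ])]
```

Tray is level in the grip, centred at (539, 92), beaker and knob undisturbed. Slide under and set down.

```bash
python3 -m pendant '[[[0,0.015,0],[0,0,0],0],[[0,0.03,0],[0,0,0],0],[[0,0.045,0],[0,0,0],0],[[0,0.056,0],[0,0,0],0],[[0,0.056,0],[0,0,0],0],[[0,0.056,0.005],[0,0,0],0],[[0,0.056,0.009],[0,0,0],0],[[0,0.056,0.0105],[0,0,0],0],[[0,0.056,0.0105],[0,0,0],0],[[0,0.056,0.0105],[0,0,0],0]]'
```

```text
time: 11.85
tool_pos: [537.2, 94.8, 208.4]
tcp_rot: [3.142, 0.0, 0.031]
contact_force: [-0.4, 0.4, -1.5]
grip_width: 9.9
```

```bash
python3 -m pendant '[[[0,0,0.002],[0,0,0],0],[[0,0,0.002],[0,0,0],0.03],[[0,0,0.002],[0,0,0],0.03],[[0,0,0.002],[0,0,0],0.03],[[0,0,0.002],[0,0,0],0.03],[[0,0,-0.04],[0,0,0],0.03],[[0,0,-0.08],[0,0,0],0.06],[[0,0,-0.12],[0,0,0],0.06],[[0,0,-0.16],[0,0,0],0.06],[[0,0,-0.16],[0,0,0],0.06]]'
python3 - <<'E'
from h import *
snap("top","t1.png",(150,120,490,300),2.3)
c=load("t1")
E
```

```text
time: 12.68
tool_pos: [538.6, 94.4, 376.8]
tcp_rot: [3.142, -0.015, 0.03]
contact_force: [1.6, 0.3, 1.0]
grip_width: 51.9
```

View pics/t1.png

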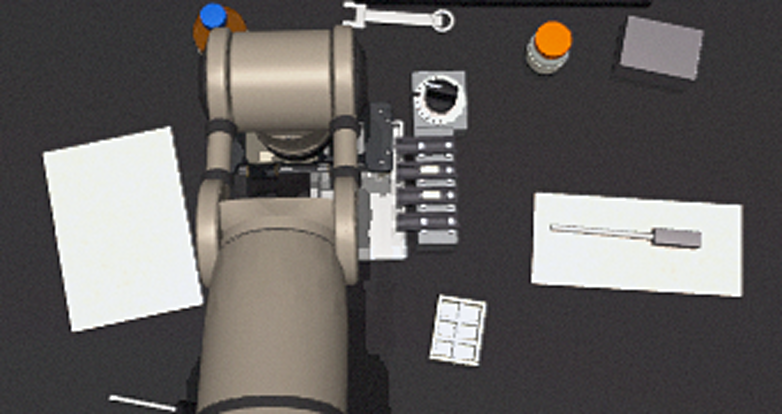

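Tray in place under outlets; knob, rod (tip at (550,228), handle (676,237)) unchanged. Go above the rod.

```bash
python3 - <<'E'
from h import *
print(rel((482.5,-367,330),(np.pi,0,1.49)))
E
```

```text
(array([-0.0697,  0.4595,  0.0424]), array([ 0.007 , -0.0077, -1.4601]))
```

```bash
python3 -m pendant '[[[-0.07,0.458,0.02],[0,0,-1.46],0.05],[[-0.07,0.458,0.02],[0,0,-1.46],0.05],[[-0.07,0.458,0.02],[0,0,-1.46],0.05],[[-0.07,0.458,0.02],[0,0,-1.46],0.05],[[-0.07,0.458,0.02],[0,0,-1.46],0.05],[[-0.07,0.458,0.02],[0,0,-1.46],0.05],[[-0.07,0.458,0.02],[0,0,-1.46],0.05],[[-0.07,0.458,0.02],[0,0,-1.46],0.05],[[-0.07,0.458,0.02],[0,0,-1.46],0.05],[[-0.07,0.458,0.02],[0,0,-1.46],0.05]]'
python3 -m pendant '[[[0,0,0],[0,0,0],0.05]]'
python3 - <<'E'
from h import *
print(rel((482.5,-367,330),(np.pi,0,1.49)))
E
```

```text
time: 13.57
tool_pos: [490.7, -284.8, 350.6]
tcp_rot: [-3.139, -0.001, 1.177]
contact_force: [0.8, 0.5, 0.2]
grip_width: 49.8
time: 13.65
tool_pos: [489.9, -289.2, 350.1]
tcp_rot: [-3.14, 0.002, 1.174]
contact_force: [0.6, 0.1, -0.8]
grip_width: 49.8
(array([-0.0746,  0.0232,  0.0202]), array([-0.0018,  0.0019, -0.3156]))
```

```bash
python3 -m pendant '[[[-0.075,0.023,0.02],[0,0,-0.316],0.05],[[-0.075,0.023,0.02],[0,0,-0.316],0.05],[[-0.075,0.023,0.02],[0,0,-0.316],0.05],[[-0.075,0.023,0.02],[0,0,-0.316],0.05],[[-0.075,0.023,0.02],[0,0,-0.316],0.05],[[-0.075,0.023,0.02],[0,0,-0.316],0.05]]'
python3 - <<'E'
from h import *
c=snap("wrist","w5.png")
print(get_obs()["tool_pos"],proj(c,[[495.4,-207.4,13],[480.1,-397.4,23],[482.5,-367.2,23],[483.8,-337,23]]))
E
```

```text
time: 14.15
tool_pos: [483.7, -360.2, 331.8]
tcp_rot: [-3.141, -0.001, 1.486]
contact_force: [0.0, 0.4, 0.0]
grip_width: 49.9
[ 483.85134139 -360.05206985  332.19520123] [[315.28407289  15.95669878]
 [316.24343423 226.71728193]
 [316.07248236 197.76536281]
 [314.73846501 167.22347274]]
```

View pics/w5.png

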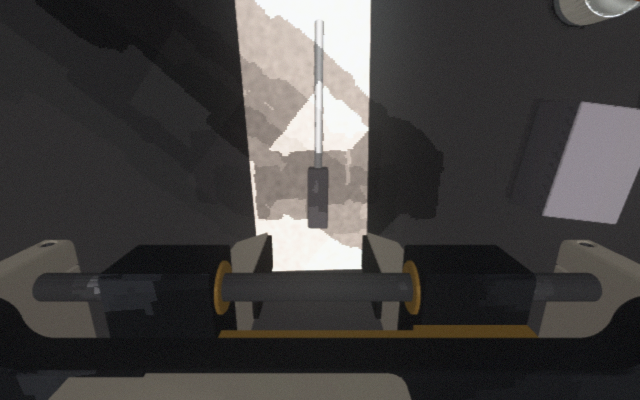

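```bash
python3 -m pendant '[[[-0.007,0,0.04],[0,0,0],0.05],[[-0.007,0,0.08],[0,0,0],0.05],[[-0.007,0,0.12],[0,0,0],0.05],[[-0.007,0,0.14],[0,0,0],0.05],[[-0.007,0,0.1475],[0,0,0],0.05],[[-0.007,0,0.1475],[0,0,0],0.05],[[-0.007,0,0.1475],[0,0,0],0.05]]'
python3 -m pendant '[[[0,0,0],[0,0,0],0],[[0,0,0],[0,0,0],0],[[0,0,0],[0,0,0],0],[[0,0,0],[0,0,0],0],[[0,0,0],[0,0,0],0],[[0,0,0],[0,0,0],0],[[0,0,0],[0,0,0],0],[[0,0,0],[0,0,0],0]]'
```

```text
time: 14.78
tool_pos: [483.7, -367.9, 185.9]
tcp_rot: [3.14, 0.001, 1.488]
contact_force: [-0.1, 0.2, 1.0]
grip_width: 50.1
time: 15.45
tool_pos: [483.0, -368.3, 185.1]
tcp_rot: [3.141, 0.0, 1.487]
contact_force: [0.7, -0.2, 3.3]
grip_width: 19.6
```

```bash
python3 -m pendant '[[[0,0,-0.01],[0,0,0],0],[[0,0,-0.03],[0,0,0],0],[[0,0,-0.05],[0,0,0],0],[[0,0,-0.059],[0,0,0],0],[[0,0,-0.059],[0,0,0],0],[[0,0,-0.059],[0,0,0],0]]'
python3 - <<'E'
from h import *
print(rel((532,-266.5,244),(np.pi,0,1.60)))
E
```

```text
time: 15.95
tool_pos: [482.9, -368.1, 243.9]
tcp_rot: [3.141, 0.0, 1.487]
contact_force: [0.3, 0.5, -1.2]
grip_width: 19.6
(array([ 1.054e-01,  4.050e-02, -1.000e-04]), array([ 0.0004,  0.0005, -0.1126]))
```

```bash
python3 -m pendant '[[[0.02,0.008,0],[0,0,-0.02],0],[[0.04,0.016,0],[0,0,-0.04],0],[[0.06,0.024,0],[0,0,-0.06],0],[[0.08,0.032,0],[0,0,-0.09],0],[[0.1,0.039,0],[0,0,-0.113],0],[[0.105,0.0405,0],[0,0,-0.113],0],[[0.105,0.0405,0],[0,0,-0.113],0],[[0.105,0.0405,0],[0,0,-0.113],0]]'
python3 - <<'E'
from h import *
c=snap("wrist","w6.png",(200,0,440,230),1)
print(get_obs()["tool_pos"],get_obs()["tcp_rot"])
im=c["color"][:,:,::-1][0:200,190:450]; cv2.imwrite("pics/w6.png",cv2.resize(im,None,fx=3,fy=3,interpolation=cv2.INTER_CUBIC))
s=capture("side");im=s["color"][:,:,::-1][190:310,280:420]; np.savez("pics/s2.npz",**s);cv2.imwrite("pics/s2.png",cv2.resize(im,None,fx=5,fy=5,interpolation=cv2.INTER_CUBIC))
E
```

```text
time: 16.62
tool_pos: [531.8, -267.0, 242.9]
tcp_rot: [-3.14, -0.0, 1.601]
contact_force: [-0.6, -0.3, -0.8]
grip_width: 19.7
[ 531.66692337 -267.58012552  243.10041197] [-3.14058705e+00 -1.22334252e-04  1.59980341e+00]
```

View pics/w6.png

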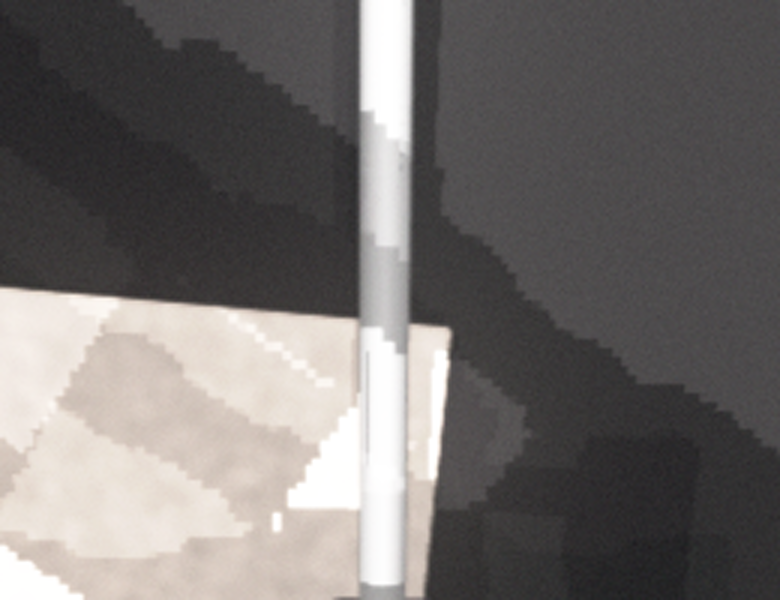

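View pics/s2.png

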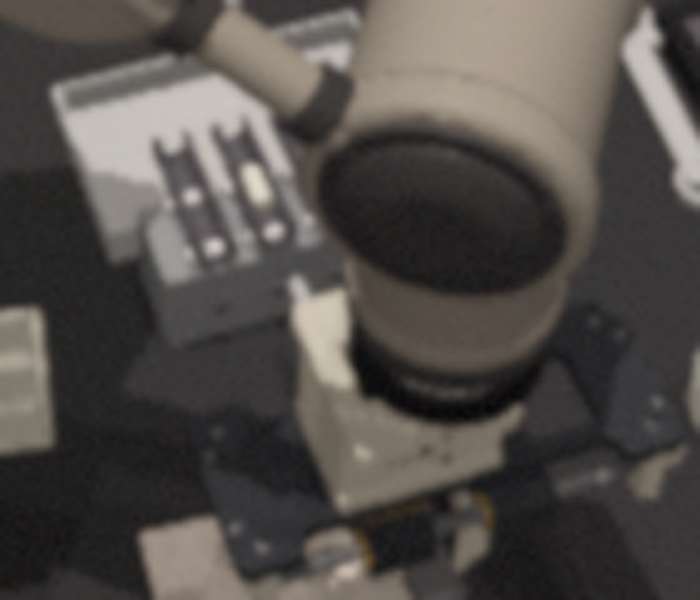

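```bash
python3 - <<'E'
from h import *
c=load("s2")
f=lambda X,Y,z:np.round(ray(c,280+X/5-.4,190+Y/5-.4,z),1)
print("tip",f(297,280,76))
print("t1 in",f(274,240,80),"t0 in",f(215,258,80),"t1out",f(231,122,83),"t0out",f(170,140,83))
O=np.array([541.5,-51]);a=.03;A=np.array([[np.cos(a),-np.sin(a)],[np.sin(a),np.cos(a)]])
W=lambda x,y,z:[*(O+A@[x,y]),z]
for p in([-16,-30,80],[-48,-30,80],[-16,45,83],[-48,45,83],[-75,-30,58],[-75,-30,0]):
  u=proj(c,[W(*p)])[0];print(p,(u-[280,190]+.4)*5)
u=proj(c,[[527,-107,76]])[0];print("tip exp",(u-[280,190]+.4)*5)
# top cam slots
c=load("top0")
for p in([-16,-30,80],[-48,-30,80],[-16,45,80],[48,45,80],[48,-30,80]):
  u=proj(c,[W(*p)])[0];print(p,(u-[305,140]+.4)*6)
E
```

```text
tip [ 524.5 -115.    76. ]
t1 in [520.4 -91.5  80. ] t0 in [489.7 -93.4  80. ] t1out [522.1 -14.8  83. ] t0out [488.9 -17.   83. ]
[-16, -30, 80] [279.22561495 221.70045246]
[-48, -30, 80] [217.78913421 238.59830374]
[-16, 45, 83] [230.00179331 109.56801072]
[-48, 45, 83] [170.97566405 124.98459521]
[-75, -30, 58] [166.58902807 279.96039062]
[-75, -30, 0] [169.80332351 346.94530332]
tip exp [296.59341663 266.06997993]
[-16, -30, 80] [259.3279973  383.11316557]
[-48, -30, 80] [261.72115473 449.95597932]
[-16, 45, 80] [100.4345726  386.45690453]
[48, 45, 80] [ 97.13657722 254.4796536 ]
[48, -30, 80] [254.60608918 251.22647005]
```

```bash
python3 -m pendant '[[[0,-0.001,-0.001],[0,0,0],0],[[0.005,-0.001,-0.001],[0,0,0],0],[[0.01,-0.001,-0.001],[0,0,0],0],[[0.015,-0.001,-0.001],[0,0,0],0],[[0.02,-0.001,-0.001],[0,0,0],0],[[0.025,-0.001,-0.001],[0,0,0],0],[[0.03,-0.001,-0.001],[0,0,0],0],[[0.03,-0.001,-0.001],[0,0,0],0]]'
python3 -m pendant '[[[0.005,0,0],[0,0,0],0],[[0.01,0,0],[0,0,0],0],[[0.01,0,0],[0,0,0],0],[[0.01,0,0],[0,0,0],0]]'
python3 - <<'E'
from h import *
o=get_obs();print(o["contact_force"],o["moment"])
E
```

```text
time: 17.38
tool_pos: [531.1, -239.6, 246.7]
tcp_rot: [3.136, 0.01, 1.602]
contact_force: [-0.7, -17.2, 0.4]
grip_width: 19.7
time: 17.72
tool_pos: [530.0, -227.3, 245.6]
tcp_rot: [3.14, 0.001, 1.599]
contact_force: [1.1, 0.1, -0.5]
grip_width: 19.8
[ 1.10938648  0.07852011 -0.51166187] [ 0.23785389 -0.22100695 -0.13334752]
```

Resistance of 17 N near the inlet, then none: must see whether the tip is in the bore.

```bash
python3 - <<'E'
from h import *
s=capture("side");np.savez("pics/s3.npz",**s);t=capture("top");np.savez("pics/t3.npz",**t);w=capture("wrist");np.savez("pics/w7.npz",**w)
rs=lambda c,x0,y0,x1,y1,k:cv2.resize(c["color"][y0:y1,x0:x1,::-1],None,fx=k,fy=k,interpolation=cv2.INTER_CUBIC)
a=rs(s,290,200,370,270,5);b=rs(t,310,165,410,235,4);d=rs(w,240,0,400,60,2.4)
o=np.zeros((600,800,3),np.uint8);o[:350,:400]=a;o[:280,400:800]=b;o[360:504,:384]=d[:144,:384]
cv2.imwrite("pics/m1.png",o)
E
```

```text
(no output)
```

View pics/m1.png

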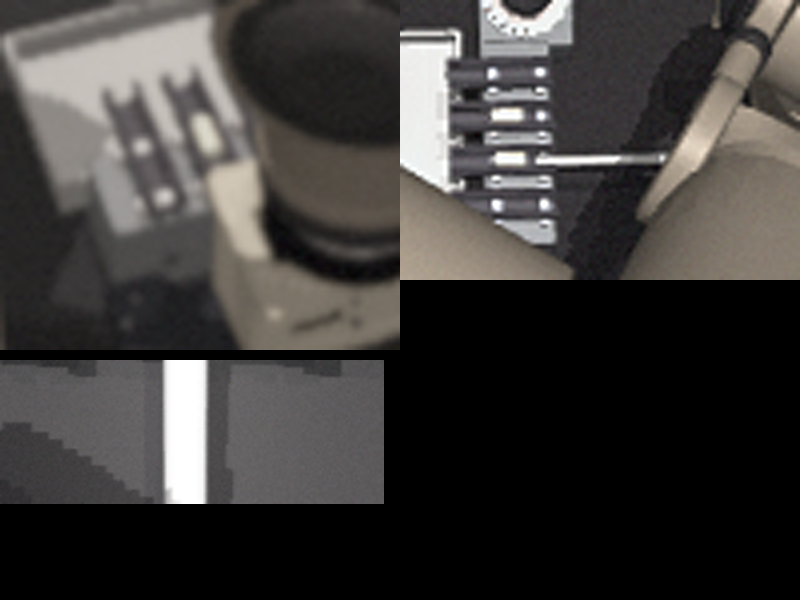

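Top view (right): rod's tip at (538,160) lies in tube 1's slot, plug at (510,158), about 10 mm inside. Advance and check the plug moves.

```bash
python3 -m pendant '[[[0.004,0,0],[0,0,0],0],[[0.008,0,0],[0,0,0],0],[[0.012,0,0],[0,0,0],0],[[0.016,0,0],[0,0,0],0],[[0.02,0,0],[0,0,0],0],[[0.024,0,0],[0,0,0],0],[[0.028,0,0],[0,0,0],0],[[0.028,0,0],[0,0,0],0]]'
python3 - <<'E'
from h import *
o=get_obs();print(o["contact_force"],o["moment"])
a=load("t3")["color"].astype(int).sum(2);t=capture("top");np.savez("pics/t4.npz",**t);b=t["color"].astype(int).sum(2)
for r in range(202,209):print(r,a[r,320:352]//3,'\n   ',b[r,320:352]//3)
E
```

```text
time: 18.53
tool_pos: [529.0, -198.0, 244.7]
tcp_rot: [-3.141, -0.001, 1.601]
contact_force: [0.8, 1.5, 0.5]
grip_width: 19.7
[0.84313504 1.48824678 0.49392602] [ 0.4662263  -0.24836347 -0.11814234]
202 [224 227 128  74  72  68  79  78  82  84  79  79  75  70  76  73  76  73
  71  76  74  67  65  65  55  65  57  54  70  54  51  50] 
    [224 226 127  75  71  68  78  78  79  75  80  74  77  74  66  63  64  66
  66  62  64  67  69  66  55  67  60  57  70  56  51  50]
203 [226 227 132  71  60  63  62  70  71  66  67  66  64  80 228 237 235 224
 224 224 229 124  71  67  73 163 129  84  68  61  63  61] 
    [226 227 129  63  60  82 172 177 175 173 168 164 165 138  85  62  62  67
  69  65  69  71  70  71  71 161 126  81  72  60  63  55]
204 [222 229 120  88  86  83  90  89  88  93  92  94 130 196 250 249 246 248
 246 248 253 150  89  90 184 193 192 215 205 207 204 209] 
    [222 230 118  89  84  95 251 252 249 248 248 249 250 234 219 139 127 165
 172 145 137 140 142 143 178 185 205 212 199 199 203 206]
205 [243 248 146 104 109 106 111 108 109 108 106 105 141 155 246 248 248 247
 247 248 25
[... 295 characters left out ...]
1  67  70 100 106 101] 
    [241 247 147 100  96 104 165 170 172 175 180 184 147 130 114 112 112 108
 107 106 109 107 107 106  83  82  83  69  71 104 111 110]
207 [241 250 128  68  75  70  76  77  78  78  79  81  74  69  67  70  71  70
  76  70  75  78  79  77  77  71  73  75  74  36  22  24] 
    [242 249 130  73  76  74  69  71  71  68  70  69  67  69  69  68  74  71
  76  74  73  72  72  76  71  77  74  75  79  31  20  25]
208 [242 247 131  70  71  74  75  63  56  57  56  56  55  73  82  63  60  70
  56  48  54  53  55  56  63  82  80  65  48  51  55  61] 
    [242 250 129  71  75  77  76  60  54  55  53  59  51  72  83  62  61  70
  55  55  54  57  56  56  58  81  82  65  47  54  54  59]
```

Plug 1 moved 22 mm toward the outlet. Continue through.

```bash
python3 -m pendant '[[[0.004,0,0],[0,0,0],0],[[0.008,0,0],[0,0,0],0],[[0.012,0,0],[0,0,0],0],[[0.016,0,0],[0,0,0],0],[[0.02,0,0],[0,0,0],0],[[0.024,0,0],[0,0,0],0],[[0.028,0,0],[0,0,0],0],[[0.032,0,0],[0,0,0],0],[[0.036,0,0],[0,0,0],0],[[0.039,0,0],[0,0,0],0]]'
python3 -m pendant '[[[0,0,0],[0,0,0],0],[[0,0,0],[0,0,0],0],[[0,0,0],[0,0,0],0]]'
python3 - <<'E'
from h import *
t=capture("top");np.savez("pics/t5.npz",**t);b=t["color"].astype(int).sum(2)//3
for r in range(196,212):print(r,b[r,308:340])
E
```

```text
time: 19.42
tool_pos: [527.8, -159.5, 244.7]
tcp_rot: [-3.141, -0.0, 1.601]
contact_force: [0.5, -1.7, 1.1]
grip_width: 19.3
time: 19.67
tool_pos: [527.8, -159.8, 244.6]
tcp_rot: [-3.141, -0.0, 1.6]
contact_force: [-0.6, 1.6, 0.8]
grip_width: 19.5
196 [237 236 238 238 238 237 238 237 238 236 236 237 239 249 118  70  77  81
  81  78  76  75  78  74  71  70  73  69  74  73  69  74]
197 [238 236 238 239 237 238 238 237 238 237 236 237 240 248 108  65  76  54
  56  58  59  56  54  65  65  76  66  62  47  50  54  59]
198 [238 237 236 237 240 237 238 237 239 238 237 219 219 226 123  79  79  74
  31  27  14  13  38 134 191 245 174 144 143 146 144 143]
199 [238 237 238 237 238 238 239 238 238 236 238 221 221 225 142 100 157 128
  44  17  15  22  37 144 162 129 124 150 158 155 155 154]
200 [237 239 236 240 238 238 238 239 239 238 237 240 223 225 224 209 164 125
  55  45  44  41  42 163 179 199 205 184 181 181 180 183]
201 [238 238 238 239 238 238 238 237 238 238 237 238 224 225 155 130 112 144
  77  75  72  66  66  89  96  98  94  93  95  78  68  67]
202 [238 238 236 239 237 239 238 237 238 2
[... 607 characters left out ...]
 108 110 110 107 114 112]
207 [239 225 185 175 173 190 196 143 234 239 239 243 161 121  68  66  65  66
  69  73  71  72  69  73  68  70  68  71  70  70  73  76]
208 [223 234 239 237 239 237 239 236 207 234 239 243 176 161  98  73  72  70
  75  62  57  56  57  54  49  70  79  60  61  68  54  53]
209 [238 243 244 247 246 245 244 242 234 239 240 242 230 233 127  79  80  81
  25  18  13  21  35 118 130 254 255 172 147 147 146 147]
210 [232 224 226 170 167 165 223 230 230 240 240 240 229 211 116  98  91 220
  89  36  46  42  42 135 160 151 121 174 182 182 181 181]
211 [243 180 154 157 159 157 166 163 206 237 225 222 226 209 207 210 177 217
  94  40  44  45  47 133 179 206 210 189 186 186 183 180]
```

Plug 1 is out (shows in tray at top px ~(313,209)). Retract, shift 32 mm, repeat in tube 2.

```bash
python3 -m pendant '[[[-0.015,0,0],[0,0,0],0],[[-0.03,0,0],[0,0,0],0],[[-0.045,0,0],[0,0,0],0],[[-0.06,0,0],[0,0,0],0],[[-0.075,0,0],[0,0,0],0],[[-0.09,0,0],[0,0,0],0],[[-0.105,0,0],[0,0,0],0],[[-0.115,0,0],[0,0,0],0],[[-0.115,0,0],[0,0,0],0],[[-0.115,0,0],[0,0,0],0]]'
python3 -m pendant '[[[0,0.016,0],[0,0,0],0],[[0,0.032,0],[0,0,0],0],[[0,0.032,0],[0,0,0],0],[[0,0.032,0],[0,0,0],0]]'
python3 - <<'E'
from h import *
c=load("t3");t=capture("top");np.savez("pics/t6.npz",**t);o=np.zeros((600,800,3),np.uint8)
for i,q in enumerate((c,t)):
  a=cv2.resize(q["color"][170:230,320:420,::-1],None,fx=5,fy=5,interpolation=cv2.INTER_CUBIC);o[i*300:i*300+300,:500]=a
cv2.imwrite("pics/m2.png",o)
b=t["color"].astype(int).sum(2)//3
for col in range(350,386,4):
  print(col,b[185:205,col])
E
```

```text
time: 20.55
tool_pos: [531.1, -275.5, 244.4]
tcp_rot: [-3.141, -0.0, 1.599]
contact_force: [0.2, 0.6, -1.6]
grip_width: 19.5
time: 20.88
tool_pos: [563.5, -273.0, 244.5]
tcp_rot: [-3.141, -0.0, 1.602]
contact_force: [0.1, -0.2, -1.5]
grip_width: 19.4
350 [55 51 52 53 56 56 55 55 57 54 54 57 56 52 53 55 54 55 50 54]
354 [53 53 54 53 54 55 56 53 53 55 57 55 56 51 57 52 55 57 51 60]
358 [54 54 54 54 57 56 57 50 52 54 46 33 34 52 55 51 49 51 51 55]
362 [ 53  55  53  54  54  53  57  52 175 254 132  22  35  58  52  39  42  52
  56  54]
366 [ 54  53  58  52  53  51  50  59 213 242  98  22  32  55  50  44  46  49
  51  50]
370 [ 57  54  56  55  51  59  52  61 225 226  71  28  29  59  56  48  46  44
  58  35]
374 [ 56  53  57  55  55  51  46  72 244 205  53  29  34  38  39  14  26  21
  35  41]
378 [ 52  53  54  58  57  51  52  81 253 197  38  28  30  34  29  28  26  36
  30  27]
382 [ 57  57  61  38  36  36  36  74 170 130  33  21  31  23  28  20  21  24
  26  93]
```

```bash
python3 - <<'E'
from h import *
t=load("t6");b=t["color"].astype(float).mean(2)
cs=np.arange(360,381);P=[]
for c in cs:
  w=np.clip(b[188:200,c]-70,0,None);P.append((w*np.arange(188,200)).sum()/w.sum())
k=np.polyfit(cs,P,1);print(k,[np.polyval(k,x) for x in(325,337,348,360)])
A=np.polyval(k,[360,380]);p=[ray(t,360,A[0],72),ray(t,380,A[1],72)];d=p[0]-p[1];print(p,np.arctan2(d[1],d[0]))
print(b[188:200,328:350].astype(int))
E
```

```text
[-3.28405198e-02  2.05722152e+02] [np.float64(195.04898327432116), np.float64(194.65489703689775), np.float64(194.29365131925965), np.float64(193.89956508183624)]
[array([ 556.11352237, -117.0127199 ,   72.        ]), array([ 558.53161218, -174.269782  ,   72.        ])] 1.613003412754149
[[ 18  29  80 154 139 136 152 173 174 176 177 174 173 174 179 142 114 124
  171  84  50  55]
 [ 28  28  75 173 176 168 168 168 174 172 174 173 174 175 175 176 198 202
  183  92  57  59]
 [ 71  69  68  92 117 117  90  86  92  92  68  65  67  61  66  63  66  65
   68  72  59  58]
 [ 83  79  81  80  74  80  71  70  74  75  75  71  68  69  64  67  60  58
   59  60  58  57]
 [ 48  36  65  62  82 169 185 232 234 223 223 224 154  76  63  64 113 124
   79  64  57  51]
 [ 91  83  80  74 125 251 250 248 246 246 248 252 193 107  85  83 211 255
  164  96  57  53]
 [102  97  92  96  90 244 249 247 247 247 250 253 197 117 107 102 207 254
  160 110  64  55]
 [110 106 102  90 116 123 131 129 131 133 132 136  99  87  78  75  90 118
   76  80  67  52]
 [113 113 106 100  96  86  67  69  76  72  73  73  76  78  79  73  75  74
   77  74  81  58]
 [118 115 112 111 104  99  97  81  56  47  58  55  51  55  63  60  70  89
   64  46  60  56]
 [126 122 116 115 110 107 103  93  90 109 144 144 143 141 140 141 173 255
  190 134  64  53]
 [125 122 124 123 115 113 110 105  99  90  95 131 175 177 177 178 141 122
  147 155  72  52]]
```

```bash
python3 -m pendant '[[[0.004,0.0006,0],[0,0,0.007],0],[[0.008,0.0006,0],[0,0,0.007],0],[[0.013,0.0006,0],[0,0,0.007],0],[[0.018,0.0006,0],[0,0,0.007],0],[[0.023,0.0006,0],[0,0,0.007],0],[[0.028,0.0006,0],[0,0,0.007],0],[[0.033,0.0006,0],[0,0,0.007],0],[[0.037,0.0006,0],[0,0,0.007],0],[[0.037,0.0006,0],[0,0,0.007],0]]'
```

```text
time: 21.68
tool_pos: [563.1, -237.9, 245.7]
tcp_rot: [3.139, 0.005, 1.594]
contact_force: [-0.5, -8.5, -0.5]
grip_width: 20.0
```

```bash
python3 -m pendant '[[[0.004,0,0],[0,0,0],0],[[0.008,0,0],[0,0,0],0],[[0.012,0,0],[0,0,0],0],[[0.012,0,0],[0,0,0],0]]'
```

```text
time: 22.02
tool_pos: [562.6, -225.7, 245.7]
tcp_rot: [3.14, 0.001, 1.592]
contact_force: [0.6, -0.4, -0.3]
grip_width: 19.7
```

```bash
python3 -m pendant '[[[0.004,0,0],[0,0,0],0],[[0.008,0,0],[0,0,0],0],[[0.012,0,0],[0,0,0],0],[[0.016,0,0],[0,0,0],0],[[0.02,0,0],[0,0,0],0],[[0.024,0,0],[0,0,0],0],[[0.028,0,0],[0,0,0],0],[[0.028,0,0],[0,0,0],0]]'
python3 - <<'E'
from h import *
t=capture("top");np.savez("pics/t7.npz",**t);b=t["color"].astype(float).mean(2)
print(b[190:197,318:352].astype(int))
E
```

```text
time: 22.68
tool_pos: [561.8, -195.9, 244.7]
tcp_rot: [-3.141, -0.001, 1.594]
contact_force: [-0.8, 0.0, 0.3]
grip_width: 19.7
[[239 219 218 226 150 138 118 102  64  57  64  66  67  88 113 118  95  89
   90  91  72  66  66  68  66  65  63  65  70  74  60  49  55  52]
 [238 219 220 228 104  69  69  79  80  81  77  81  82  78  76  72  64  65
   67  60  63  68  66  63  66  67  55  56  55  59  54  46  49  52]
 [238 221 218 224  94  30  32 170 176 176 175 173 177 176 145  81  65  65
   64  74  74  69  70  71  73  72 108 113  67  73  69  70  74  75]
 [239 221 218 227 115  79  75 251 253 249 247 249 248 250 227 185 160 156
  158 212 206 207 209 209 214 216 218 221 224 229 230 241 243 245]
 [237 219 219 229 124 105  95 246 248 246 246 247 248 250 217 252 255 254
  255 254 247 246 243 244 239 236 238 235 233 230 216 211 209 205]
 [238 240 238 247 129  95  90 176 169 172 172 177 141 139 141 111 102 103
  103  97  99 100  81  72  68  65  65  62  64  69  60  59  56  55]
 [236 237 239 248 116  68  73  74  70  71  73  72  75  71  67  71  73  75
   73  73  73  79  77  77  77  76  74  71  74  79  69  37  26  29]]
```

Plug 2 moves too. Push out, then verify both in the tray.

```bash
python3 -m pendant '[[[0.004,0,0],[0,0,0],0],[[0.008,0,0],[0,0,0],0],[[0.012,0,0],[0,0,0],0],[[0.016,0,0],[0,0,0],0],[[0.02,0,0],[0,0,0],0],[[0.024,0,0],[0,0,0],0],[[0.028,0,0],[0,0,0],0],[[0.032,0,0],[0,0,0],0],[[0.036,0,0],[0,0,0],0],[[0.039,0,0],[0,0,0],0]]'
python3 -m pendant '[[[0,0,0],[0,0,0],0],[[0,0,0],[0,0,0],0],[[0,0,0],[0,0,0],0]]'
python3 -m pendant '[[[-0.015,0,0],[0,0,0],0],[[-0.03,0,0],[0,0,0],0],[[-0.045,0,0],[0,0,0],0],[[-0.06,0,0],[0,0,0],0],[[-0.075,0,0],[0,0,0],0],[[-0.09,0,0],[0,0,0],0],[[-0.105,0,0],[0,0,0],0],[[-0.13,0,0],[0,0,0],0],[[-0.15,0,0],[0,0,0],0],[[-0.15,0,0],[0,0,0],0]]'
python3 - <<'E'
from h import *
t=capture("top");np.savez("pics/t8.npz",**t)
s=capture("side");np.savez("pics/s8.npz",**s)
o=np.zeros((600,800,3),np.uint8)
o[:300,:800]=cv2.resize(t["color"][165:240,265:465,::-1],None,fx=4,fy=4,interpolation=cv2.INTER_CUBIC)
o[300:600,:600]=cv2.resize(s["color"][170:270,230:430,::-1],None,fx=3,fy=3,interpolation=cv2.INTER_CUBIC)
cv2.imwrite("pics/m3.png",o)
# plugs out of tubes? brightness in slots; rod line
b=t["color"].astype(float).mean(2);print(b[192:195,322:348].astype(int));print(b[203:206,322:348].astype(int))
cs=np.arange(375,395);P=[]
for c in cs:
  w=np.clip(b[186:202,c]-70,0,None);P.append((w*np.arange(186,202)).sum()/(w.sum()+1e-9))
print(np.round(P,1),get_obs()["tool_pos"])
E
```

```text
time: 23.57
tool_pos: [561.0, -157.5, 244.7]
tcp_rot: [-3.141, -0.0, 1.594]
contact_force: [0.0, -0.7, 1.3]
grip_width: 19.7
time: 23.82
tool_pos: [560.9, -157.9, 244.6]
tcp_rot: [-3.141, -0.0, 1.594]
contact_force: [-0.0, 2.1, 0.8]
grip_width: 19.7
time: 24.65
tool_pos: [563.9, -312.8, 244.6]
tcp_rot: [3.141, 0.003, 1.59]
contact_force: [-0.8, -0.3, -0.8]
grip_width: 19.5
[[ 94  29  37  37  37  40  36  31  50  34  38  91 129 140 138 136 136 131
  127 127 127 119 116 114 110 104]
 [112  81  87  88  88  86  57  31  33  41  86 130 144 148 142 138 133 135
  135 130 127 126 122 115 115 109]
 [126 103 108 110  76  33  29  36  40  72 123 150 144 146 144 139 137 138
  134 133 130 127 126 122 117 117]]
[[ 57  52  94 154 169 168 166 163 164 162 158 159 159 159 156 156 152 154
  153 150 151 150 150 149 145 144]
 [ 52  80 144 179 173 165 163 165 163 162 161 161 159 163 158 156 157 156
  156 152 153 150 151 148 146 149]
 [ 78 132 179 181 178 172 172 168 164 166 162 164 161 160 159 156 159 157
  156 154 153 153 153 149 150 148]]
[193.4 193.4 193.4 193.3 193.4 193.3 193.2 193.2 193.2 193.2 193.2 193.2
 193.2 193.2 193.  192.9 193.  193.1 193.  193. ] [ 563.9602705  -309.45181686  244.26246345]
```

View pics/m3.png

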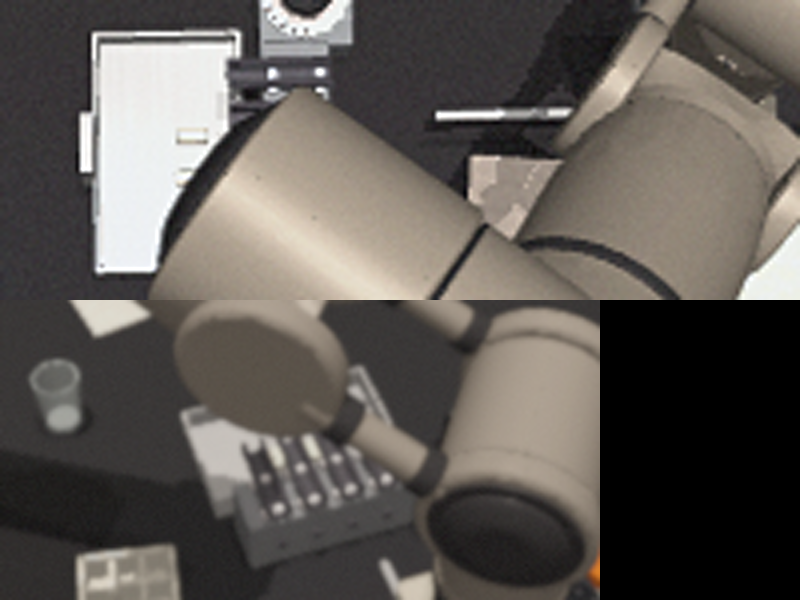

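Both plugs lie in the tray (m3.png (192,135), (185,177)), tubes empty. Return the rod.

```bash
python3 - <<'E'
from h import *
t=load("t8");b=t["color"].astype(int).mean(2).astype(int);print(b[191:196,368:382]);print(ray(t,373.5,193.4,72))
print(rel((472,-381,244),(np.pi,0,1.5)))
E
```

```text
[[ 48  52  54  54  56  55  51  45  47  51  49  52  46  47]
 [ 54  54  56  53  55  47  81  79  81  81  85  78  96 100]
 [ 55  55  55  58  51  52 253 255 255 253 253 255 255 255]
 [ 56  59  53  55  50  56 206 206 201 195 195 189 188 180]
 [ 56  57  53  40  33  31  59  52  44  41  41  22  35  29]]
[ 557.91005789 -155.65814839   72.        ]
(array([-0.0696, -0.0934,  0.0003]), array([-0.0005, -0.0001,  0.0915]))
```

```bash
python3 -m pendant '[[[-0.014,-0.018,0],[0,0,0.02],0],[[-0.028,-0.037,0],[0,0,0.04],0],[[-0.042,-0.056,0],[0,0,0.06],0],[[-0.056,-0.075,0],[0,0,0.08],0],[[-0.069,-0.093,0],[0,0,0.092],0],[[-0.069,-0.093,0],[0,0,0.092],0],[[-0.069,-0.093,0],[0,0,0.092],0]]'
python3 -m pendant '[[[0,0,0.015],[0,0,0],0],[[0,0,0.03],[0,0,0],0],[[0,0,0.04],[0,0,0],0],[[0,0,0.048],[0,0,0],0],[[0,0,0.052],[0,0,0],0],[[0,0,0.055],[0,0,0],0],[[0,0,0.055],[0,0,0],0],[[0,0,0.055],[0,0,0],0]]'
```

```text
time: 25.33
tool_pos: [472.4, -379.2, 244.8]
tcp_rot: [-3.141, -0.0, 1.5]
contact_force: [0.3, 0.3, -1.4]
grip_width: 19.7
time: 26.0
tool_pos: [473.2, -379.1, 190.1]
tcp_rot: [3.141, 0.0, 1.502]
contact_force: [0.2, 0.4, -0.8]
grip_width: 19.7
```

```bash
python3 -m pendant '[[[0,0,0.002],[0,0,0],0],[[0,0,0.004],[0,0,0],0],[[0,0,0.005],[0,0,0],0],[[0,0,0.005],[0,0,0],0],[[0,0,0.005],[0,0,0],0]]'
python3 - <<'E'
from h import *
o=get_obs();print(o["contact_force"],o["moment"])
E
```

```text
time: 26.42
tool_pos: [473.0, -379.2, 185.1]
tcp_rot: [3.141, 0.0, 1.501]
contact_force: [-0.8, 0.4, 0.9]
grip_width: 19.6
[-0.81887652  0.35660864  0.94497558] [-0.01879244 -0.02384005  0.00262076]
```

```bash
python3 -m pendant '[[[0,0,0],[0,0,0],0.05],[[0,0,0],[0,0,0],0.05],[[0,0,0],[0,0,0],0.05],[[0,0,0],[0,0,0],0.05],[[0,0,-0.03],[0,0,0],0.05],[[0,0,-0.07],[0,0,0],0.05],[[0,0,-0.11],[0,0,0],0.05],[[0,0,-0.15],[0,0,0],0.05],[[0,0,-0.19],[0,0,0],0.05],[[0,0,-0.19],[0,0,0],0.05]]'
python3 - <<'E'
from h import *
print(rel((537,95,375),(np.pi,0,.03)))
E
```

```text
time: 27.25
tool_pos: [473.8, -379.7, 384.0]
tcp_rot: [3.13, 0.01, 1.502]
contact_force: [0.1, -0.4, 0.6]
grip_width: 50.2
(array([0.478 , 0.0302, 0.0044]), array([ 1.6800e-02, -1.0000e-04,  1.4716e+00]))
```

```bash
python3 -m pendant '[[[0.478,0.03,0],[0,0,1.471],0.04],[[0.478,0.03,0],[0,0,1.471],0.04],[[0.478,0.03,0],[0,0,1.471],0.04],[[0.478,0.03,0],[0,0,1.471],0.04],[[0.478,0.03,0],[0,0,1.471],0.04],[[0.478,0.03,0],[0,0,1.471],0.04],[[0.478,0.03,0],[0,0,1.471],0.04],[[0.478,0.03,0],[0,0,1.471],0.04],[[0.478,0.03,0],[0,0,1.471],0.04],[[0.478,0.03,0],[0,0,1.471],0.04]]'
python3 -m pendant '[[[0,0,0],[0,0,0],0.04],[[0,0,0],[0,0,0],0.04]]'
python3 - <<'E'
from h import *
print(rel((537,95,375),(np.pi,0,.03)))
t=capture("top");np.savez("pics/t9.npz",**t);cv2.imwrite("pics/t9.png",t["color"][:,:,::-1])
b=t["color"].astype(float).mean(2)
# rod: dark/grey on mat -> print handle rows
m=b[195:250,380:476]; print(np.argwhere(m[12:42,12:-12]<190).min(0)+[207,392],np.argwhere(m[12:42,12:-12]<190).max(0)+[207,392])
E
```

```text
time: 28.08
tool_pos: [524.5, 7.5, 374.7]
tcp_rot: [3.141, -0.0, 0.332]
contact_force: [1.0, -0.5, 0.3]
grip_width: 39.9
time: 28.25
tool_pos: [524.6, 7.4, 374.6]
tcp_rot: [3.141, 0.0, 0.342]
contact_force: [1.0, -0.6, 1.9]
grip_width: 40.1
(array([ 0.0411, -0.0783, -0.0005]), array([2.000e-04, 1.000e-04, 3.121e-01]))
[207 392] [213 463]
```

```bash
python3 -m pendant '[[[0.041,-0.078,0],[0,0,0.311],0.04],[[0.041,-0.078,0],[0,0,0.311],0.04],[[0.041,-0.078,0],[0,0,0.311],0.04],[[0.041,-0.078,0],[0,0,0.311],0.04],[[0.041,-0.078,0],[0,0,0.311],0.04],[[0.041,-0.078,0],[0,0,0.311],0.04]]'
python3 - <<'E'
from h import *
c=capture("wrist");np.savez("pics/w9.npz",**c)
print(rel((537,95,209),(np.pi,0,.03)),proj(c,[[537,95,60],[515,95,60],[559,95,60]]))
b=c["color"].astype(float).mean(2).astype(int);print(b[165:240:5,285:335:2])
E
```

```text
time: 28.8
tool_pos: [537.6, 91.1, 374.6]
tcp_rot: [3.141, 0.0, 0.027]
contact_force: [-0.5, -0.4, -0.0]
grip_width: 39.9
(array([-0.0004, -0.004 ,  0.1656]), array([ 0.0006,  0.0003, -0.0036])) [[312.34526493 189.73768203]
 [311.82467028 210.81142962]
 [312.8875378  167.7863975 ]]
[[ 29  31  26  30  30  31  30  31  32  35  29  34 112 127 134 126 106 132
  131 130 133 130 131 139 135]
 [ 29  25  28  31  29  32  31  30  34  30  25  40 112 124 130 130 111 130
  125 130 133 127 128 137 130]
 [ 28  29  28  26  31  35  29  30  40  43  42  48 113 124 124 129 114 105
  124 126 126 123 124 209 227]
 [ 27  21  39  34  37  35  32  38  34  37  39  47 113 129 126 127 113 139
  230 232 234 233 231 234 233]
 [ 28  26  38  37  41  37  39  36  37  41  41  50  92  94  97  96  90 209
  230 231 232 231 231 233 232]
 [ 27  23  36  39  38  37  39  42  37  41  42  48  86  93  98  93  87 174
  205 230 232 229 228 231 230]
 [ 25  29  22  32  38  37  39  39  37  40  40  48 161 205 202 194 155 195
  201 229 229 226 227 231 228]
 [ 25  25  24  37  38  38  39  40  39  41  38  46 159 208 210 199 164 196
  218 228 228 226 224 228 228]
 [ 21  27  36  38  40  37  39  40  40  43  44  42 157 214 207 198 167 196
  220 225 226 223 221 226 224]
 [ 27  29  32  37  37  38  36  36  41  41  37  39  39  42  40  41 150 203
  219 225 221 220 221 226 221]
 [ 25  25  24  26  24  28  25  26  22  30  27  31  27  29  32  32 146 194
   99  99 100  97  94  99 101]
 [ 28  22  27  23  29  25  26  20  30  28  29  29  32  29  30  27 138 184
   93  95  96  97  94  99  98]
 [ 24  27  24  24  28  24  26  27  29  29  23  24  29  29  26  25  63  93
   93  98  97  94  96  96  97]
 [ 25  24  29  29  26  25  20  24  25  26  27  30  29  30  29  24  62  92
   93  96  97  93  94  96  95]
 [ 26  20  27  20  20  27  26  25  25  28  24  28  26  26  30  28  67  93
  107 113 112 110 116 111 112]]
```

```bash
python3 -m pendant '[[[0,-0.003,0.04],[0,0,0],0.04],[[0,-0.003,0.08],[0,0,0],0.04],[[0,-0.003,0.12],[0,0,0],0.04],[[0,-0.003,0.155],[0,0,0],0.04],[[0,-0.003,0.166],[0,0,0],0.04],[[0,-0.003,0.166],[0,0,0],0.04],[[0,-0.003,0.166],[0,0,0],0.04]]'
python3 -m pendant '[[[0,0,0],[0,0,0],0],[[0,0,0],[0,0,0],0],[[0,0,0],[0,0,0],0],[[0,0,0],[0,0,0],0],[[0,0,0],[0,0,0],0],[[0,0,0],[0,0,0],0],[[0,0,0],[0,0,0],0],[[0,0,0],[0,0,0],0]]'
```

```text
time: 29.43
tool_pos: [538.1, 95.0, 209.6]
tcp_rot: [3.141, -0.001, 0.026]
contact_force: [1.0, 0.5, 0.3]
grip_width: 40.3
time: 30.1
tool_pos: [537.6, 95.8, 209.5]
tcp_rot: [3.141, -0.001, 0.027]
contact_force: [-1.4, -0.2, 6.0]
grip_width: 9.6
```

```bash
python3 -m pendant '[[[0,0,-0.004],[0,0,0],0],[[0,0,-0.008],[0,0,0],0],[[0,0,-0.012],[0,0,0],0],[[0,-0.008,-0.012],[0,0,0],0],[[0,-0.018,-0.012],[0,0,0],0],[[0,-0.03,-0.012],[0,0,0],0],[[0,-0.042,-0.012],[0,0,0],0],[[0,-0.054,-0.012],[0,0,0],0],[[0,-0.064,-0.012],[0,0,0],0],[[0,-0.07,-0.012],[0,0,0],0]]'
python3 -m pendant '[[[0,0,-0.008],[0,0,0],0],[[0,0,-0.018],[0,0,0],0],[[0,0,-0.02],[0,0,0],0],[[0,0,-0.02],[0,0,0],0]]'
python3 - <<'E'
from h import *
print(rel((480,402,240),(np.pi,0,.222)))
E
```

```text
time: 30.93
tool_pos: [535.3, 167.7, 220.6]
tcp_rot: [-3.142, 0.0, 0.028]
contact_force: [-0.2, -0.5, -1.9]
grip_width: 9.6
time: 31.27
tool_pos: [536.1, 165.4, 242.3]
tcp_rot: [-3.141, -0.003, 0.026]
contact_force: [0.4, -0.4, -1.4]
grip_width: 9.9
(array([-0.05  , -0.238 ,  0.0022]), array([ 1.000e-04, -2.800e-03, -1.964e-01]))
```

```bash
python3 -m pendant '[[[-0.003,-0.012,0],[0,0,-0.01],0],[[-0.008,-0.036,0],[0,0,-0.03],0],[[-0.014,-0.064,0],[0,0,-0.05],0],[[-0.02,-0.094,0],[0,0,-0.075],0],[[-0.026,-0.124,0],[0,0,-0.1],0],[[-0.032,-0.154,0],[0,0,-0.125],0],[[-0.038,-0.184,0],[0,0,-0.15],0],[[-0.044,-0.21,0],[0,0,-0.175],0],[[-0.048,-0.229,0],[0,0,-0.19],0],[[-0.05,-0.238,0],[0,0,-0.196],0]]'
python3 -m pendant '[[[0,0,0.005],[0,0,0],0],[[0,0,0.012],[0,0,0],0],[[0,0,0.02],[0,0,0],0],[[0,0,0.025],[0,0,0],0],[[0,0,0.027],[0,0,0],0],[[0,0,0.027],[0,0,0],0],[[0,0,0.027],[0,0,0],0]]'
```

```text
time: 32.1
tool_pos: [478.0, 404.9, 240.4]
tcp_rot: [-3.141, 0.0, 0.225]
contact_force: [-0.3, -0.1, -2.9]
grip_width: 9.9
time: 32.68
tool_pos: [479.8, 401.8, 213.6]
tcp_rot: [3.142, 0.0, 0.221]
contact_force: [-0.1, -0.3, -1.4]
grip_width: 9.3
```

```bash
python3 -m pendant '[[[0,0,0.001],[0,0,0],0],[[0,0,0.0015],[0,0,0],0],[[0,0,0.0015],[0,0,0],0],[[0,0,0.0015],[0,0,0],0]]'
python3 -m pendant '[[[0,0,0],[0,0,0],0.03],[[0,0,0],[0,0,0],0.03],[[0,0,0],[0,0,0],0.03],[[0,0,0],[0,0,0],0.03],[[0,0,-0.03],[0,0,0],0.03],[[0,0,-0.07],[0,0,0],0.03],[[0,0,-0.11],[0,0,0],0.05],[[0,0,-0.15],[0,0,0],0.05],[[0,0,-0.18],[0,0,0],0.05]]'
python3 - <<'E'
from h import *
print(rel((420,-100,420),(np.pi,0,1.3)))
E
```

```text
time: 33.02
tool_pos: [479.6, 402.3, 212.6]
tcp_rot: [3.141, -0.001, 0.222]
contact_force: [0.3, -1.7, 0.5]
grip_width: 9.5
time: 33.77
tool_pos: [479.2, 402.4, 396.1]
tcp_rot: [-3.14, -0.004, 0.222]
contact_force: [1.1, 0.1, 0.5]
grip_width: 45.7
(array([-0.1685,  0.477 , -0.0251]), array([ 8.0000e-04, -3.8000e-03, -1.0776e+00]))
```

```bash
python3 -m pendant '[[[-0.18,0.42,-0.025],[0,0,-0.9],0.05],[[-0.18,0.42,-0.025],[0,0,-0.9],0.05],[[-0.18,0.42,-0.025],[0,0,-0.9],0.05],[[-0.18,0.42,-0.025],[0,0,-0.9],0.05],[[-0.18,0.42,-0.025],[0,0,-0.9],0.05],[[-0.18,0.42,-0.025],[0,0,-0.9],0.05],[[-0.18,0.42,-0.025],[0,0,-0.9],0.05],[[-0.18,0.42,-0.025],[0,0,-0.9],0.05],[[-0.18,0.42,-0.025],[0,0,-0.9],0.05],[[-0.18,0.42,-0.025],[0,0,-0.9],0.05]]'
python3 -m pendant '[[[0,0,0],[0,0,0],0.05],[[0,0,0],[0,0,0],0.05],[[0,0,0],[0,0,0],0.05]]'
python3 - <<'E'
from h import *
t=capture("top");np.savez("pics/t10.npz",**t)
cv2.imwrite("pics/t10.png",cv2.resize(t["color"][110:310,160:480,::-1],None,fx=2.5,fy=2.5,interpolation=cv2.INTER_CUBIC))
E
```

```text
time: 34.6
tool_pos: [406.0, 7.8, 414.5]
tcp_rot: [3.141, -0.0, 1.123]
contact_force: [1.7, -0.5, -0.1]
grip_width: 49.8
time: 34.85
tool_pos: [407.0, 9.4, 414.3]
tcp_rot: [3.141, -0.001, 1.121]
contact_force: [-0.2, 0.4, 0.3]
grip_width: 50.0
```

View pics/t10.png

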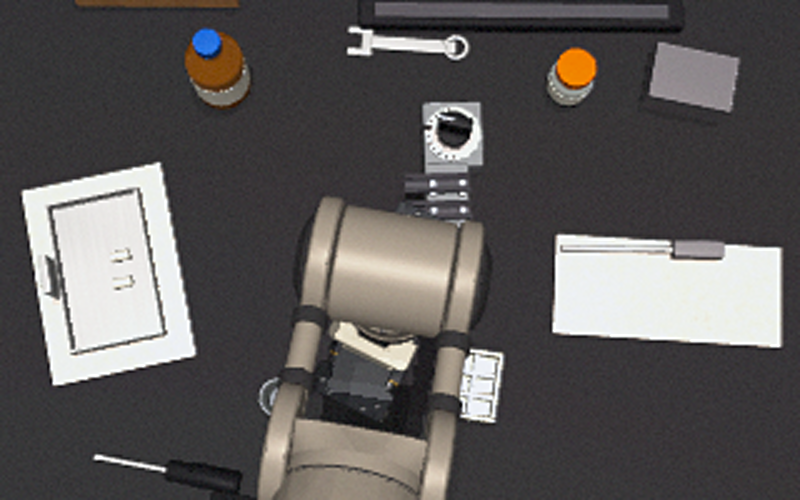

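Tray with both plugs is fine; knob pointer at mark. But the rod was knocked to the mat's far edge (tip (560,247), handle (674–724,249)): mend it.

```bash
python3 - <<'E'
from h import *
t=load("t10");b=t["color"].astype(float)
f=lambda X,Y,z:np.round(ray(t,160+X/2.5-.3,110+Y/2.5-.3,z),1)
T=f(560,247,13);H=f(724,250,23);F=f(673,248,23);print("tip",T,"butt",H,"front",F,np.hypot(*(T-H)[:2]))
# refine handle: grey mask
g=b.mean(2);s=slice(204,218),slice(424,454);print(g[s].astype(int)[:, ::2])
print(rel((0.5*(H+F)[0],0.5*(H+F)[1],330),(np.pi,0,1.55)))
# tray and mat
m=lambda q:np.mean([f(*x) for x in q],0)
print("tray",m([(50,207,27),(138,188,27),(165,332,27),(73,354,27)]),"mat",m([(22,190,3),(161,162,3),(196,354,3),(55,384,3)]))
k=f(441,117,84)-f(470,127,84);print("ptr",np.arctan2(k[1],k[0]))
E
```

```text
tip [ 525.2 -192.7   13. ] butt [ 521.4 -384.6   23. ] front [ 523.3 -324.5   23. ] 191.93762007485665
[[ 52  54  52  50  51  54  53  54  51  49  57  49  54  51  55]
 [ 64  61  52  56  53  57  53  52  56  53  52  55  51  54  51]
 [208 208  99 113 115 113 114 114 123 116 100  95  76  50  48]
 [245 250 141 155 161 158 157 157 156 158 155 161 155  73  73]
 [176 165  91 151 162 158 156 156 156 155 156 154 154 250 253]
 [230 228 238 156 158 159 159 161 157 163 153 155 151 239 240]
 [142 195 209 170 167 166 165 165 160 162 164 162 157 240 236]
 [185 180  84 173 170 171 169 165 169 164 163 168 155 238 238]
 [244 243 107  92  91  95 121 126 136 138 143 145 141 238 239]
 [241 240 156  97  94  95  93  59  53  52  57  53  96 241 238]
 [239 238 247 238 237 240 239 228 226 226 220 226 248 241 237]
 [237 238 238 240 238 241 240 241 242 240 243 240 242 241 239]
 [237 237 239 237 235 237 238 238 237 239 238 238 238 241 237]
 [239 238 238 235 237 236 238 236 238 236 238 237 237 237 238]]
(array([-0.2787,  0.2618,  0.0841]), array([ 1.000e-04, -4.000e-04, -4.272e-01]))
tray [491.45 340.55  27.  ] mat [493.5   343.775   3.   ]
ptr 1.2355936690855482
```

```bash
python3 -m pendant '[[[-0.279,0.262,0.04],[0,0,-0.427],0.06],[[-0.279,0.262,0.04],[0,0,-0.427],0.06],[[-0.279,0.262,0.04],[0,0,-0.427],0.06],[[-0.279,0.262,0.04],[0,0,-0.427],0.06],[[-0.279,0.262,0.04],[0,0,-0.427],0.06],[[-0.279,0.262,0.04],[0,0,-0.427],0.06],[[-0.279,0.262,0.04],[0,0,-0.427],0.06],[[-0.279,0.262,0.04],[0,0,-0.427],0.06],[[-0.279,0.262,0.04],[0,0,-0.427],0.06],[[-0.279,0.262,0.04],[0,0,-0.427],0.06]]'
python3 -m pendant '[[[0,0,0.02],[0,0,0],0.06],[[0,0,0.04],[0,0,0],0.06],[[0,0,0.04],[0,0,0],0.06],[[0,0,0.04],[0,0,0],0.06]]'
python3 - <<'E'
from h import *
c=capture("wrist");np.savez("pics/w11.npz",**c)
print(get_obs()["tool_pos"],get_obs()["tcp_rot"]);print(proj(c,[[523,-355,23],[523,-325,23],[523,-385,23],[525.5,-240,17]]))
b=c["color"].astype(float).mean(2).astype(int)
for v in range(90,236,10):print(v,b[v,290:344:2])
E
```

```text
time: 35.73
tool_pos: [524.1, -357.3, 372.6]
tcp_rot: [-3.141, 0.0, 1.551]
contact_force: [-1.6, 0.1, -0.5]
grip_width: 60.1
time: 36.07
tool_pos: [523.2, -354.0, 332.9]
tcp_rot: [-3.139, -0.002, 1.552]
contact_force: [0.0, 0.5, 0.8]
grip_width: 60.1
[ 523.24716014 -354.31285423  334.47364631] [-3.14146176e+00 -2.17796815e-04  1.55175961e+00]
[[317.08063883 191.86364542]
 [316.51539364 161.3057856 ]
 [317.61515933 220.76049099]
 [317.58820426  65.23299972]]
90 [179 179 187 189 184 181 185 191 210 211 209 214 180 222 250 249 214 250
 253 251 219 211 205  71  60  61  60]
100 [180 178 179 175 173 177 181 181 176 196 249 250 244 213 250 249 213 250
 253 253 253 253 202  63  60  58  54]
110 [177 184 187 182 188 247 250 250 250 251 251 251 246 212 244 239 190 247
 253 253 252 252 179  74  72  72  72]
120 [187 213 252 251 250 250 250 249 250 249 250 249 239 181 244 240 190 245
 250 251 253 251 122  72  71  73  74]
130 [251 251 251 251 250 250 249 249 250 252 250 250 246 181 243 239 179 240
 250 250 251 243  81  71  73  68  70]
140 [246 246 246 246 248 250 250 250 251 251 250 249 243 170 243
[... 385 characters left out ...]
5  43  44]
180 [156 158 157 155 153 151 156 153 158 146  85  86  83  86  95 104 106 104
  83  80  94  47  45  45  44  42  41]
190 [151 151 155 156 149 155 152 159 153 145  85  88  87  97 105 103 105 103
  85  82  69  46  45  44  45  42  45]
200 [197 195 194 190 192 192 193 192 192 156  88  84  84  86  86  81  83  84
  82  80  54  44  41  41  43  40  42]
210 [202 203 201 197 190 190 196 195 189 158  96 109 103 105 109 107 103 103
  92  85  55  54  48  51  48  49  46]
220 [205 211 212 208 224 226 232 231 232 218 113 103 107 106 104 102 107 105
 102  94  57  56  48  49  49  48  44]
230 [252 252 252 252 252 251 251 251 252 252 252 252 252 252 240 197 190 196
 195 118  53  55  54  54  51  50  49]
```

```bash
python3 -m pendant '[[[-0.001,0.0005,0.04],[0,0,0],0.05],[[-0.001,0.0005,0.08],[0,0,0],0.05],[[-0.001,0.0005,0.12],[0,0,0],0.05],[[-0.001,0.0005,0.14],[0,0,0],0.05],[[-0.001,0.0005,0.149],[0,0,0],0.05],[[-0.001,0.0005,0.149],[0,0,0],0.05],[[-0.001,0.0005,0.149],[0,0,0],0.05]]'
python3 -m pendant '[[[0,0,0],[0,0,0],0],[[0,0,0],[0,0,0],0],[[0,0,0],[0,0,0],0],[[0,0,0],[0,0,0],0],[[0,0,0],[0,0,0],0],[[0,0,0],[0,0,0],0],[[0,0,0],[0,0,0],0],[[0,0,0],[0,0,0],0]]'
python3 - <<'E'
from h import *
print(rel((472.5,-384,186),(np.pi,0,1.52)))
E
```

```text
time: 36.7
tool_pos: [523.6, -356.8, 187.1]
tcp_rot: [3.139, 0.002, 1.55]
contact_force: [-0.2, -0.3, 1.0]
grip_width: 50.3
time: 37.37
tool_pos: [522.7, -356.9, 185.7]
tcp_rot: [3.141, 0.001, 1.549]
contact_force: [0.2, -0.3, 3.0]
grip_width: 19.5
(array([-0.0282, -0.0496, -0.0003]), array([0.0008, 0.0007, 0.0291]))
```

```bash
python3 -m pendant '[[[0,0,-0.008],[0,0,0],0],[[0,0,-0.016],[0,0,0],0],[[-0.007,-0.012,-0.016],[0,0,0.01],0],[[-0.014,-0.025,-0.016],[0,0,0.02],0],[[-0.021,-0.037,-0.016],[0,0,0.029],0],[[-0.028,-0.049,-0.016],[0,0,0.029],0],[[-0.028,-0.049,-0.016],[0,0,0.029],0],[[-0.028,-0.049,-0.01],[0,0,0.029],0],[[-0.028,-0.049,-0.004],[0,0,0.029],0],[[-0.028,-0.049,-0.001],[0,0,0.029],0]]'
python3 -m pendant '[[[0,0,0.001],[0,0,0],0],[[0,0,0.001],[0,0,0],0],[[0,0,0.001],[0,0,0],0]]'
```

```text
time: 38.2
tool_pos: [473.0, -383.5, 185.1]
tcp_rot: [-3.141, -0.001, 1.52]
contact_force: [-0.2, -0.8, 9.5]
grip_width: 20.0
time: 38.45
tool_pos: [473.3, -383.4, 185.2]
tcp_rot: [-3.141, 0.0, 1.521]
contact_force: [-0.6, 0.3, 2.4]
grip_width: 19.9
```

```bash
python3 -m pendant '[[[0,0,0],[0,0,0],0.05],[[0,0,0],[0,0,0],0.05],[[0,0,0],[0,0,0],0.05],[[0,0,0],[0,0,0],0.05],[[0,0,-0.03],[0,0,0],0.05],[[0,0,-0.07],[0,0,0],0.05],[[0,0,-0.11],[0,0,0],0.05],[[0,0,-0.15],[0,0,0],0.05],[[0,0,-0.19],[0,0,0],0.05],[[0,0,-0.22],[0,0,0],0.05]]'
python3 - <<'E'
from h import *
print(rel((160,-500,405),(np.pi,0,.9)))
E
```

```text
time: 39.28
tool_pos: [472.9, -383.4, 409.0]
tcp_rot: [3.139, 0.003, 1.52]
contact_force: [0.7, -1.3, 0.8]
grip_width: 50.1
(array([-0.1322, -0.3067,  0.0035]), array([0.0036, 0.0016, 0.6204]))
```

```bash
python3 -m pendant '[[[-0.132,-0.306,0],[0,0,0.62],0.05],[[-0.132,-0.306,0],[0,0,0.62],0.05],[[-0.132,-0.306,0],[0,0,0.62],0.05],[[-0.132,-0.306,0],[0,0,0.62],0.05],[[-0.132,-0.306,0],[0,0,0.62],0.05],[[-0.132,-0.306,0],[0,0,0.62],0.05],[[-0.132,-0.306,0],[0,0,0.62],0.05],[[-0.132,-0.306,0],[0,0,0.62],0.05],[[-0.132,-0.306,0],[0,0,0.62],0.05],[[-0.132,-0.306,0],[0,0,0.62],0.05]]'
python3 - <<'E'
from h import *
a=load("top0");t=capture("top");np.savez("pics/t12.npz",**t)
B=t["color"].astype(float).mean(2)
# rod: non-white pixels inside mat area
poly=np.array([proj(t,[p])[0] for p in([534,-197,3],[522,-453,3],[417,-446,3],[431,-190,3])]).astype(np.int32)
m=np.zeros(B.shape,np.uint8);cv2.fillConvexPoly(m,poly,1)
ys,xs=np.nonzero((m>0)&(B<215));print("rod px",len(xs),xs.min(),xs.max(),ys[xs<xs.min()+5].mean(),ys[xs>xs.max()-5].mean())
T=ray(t,xs.min()-.5,ys[xs<xs.min()+5].mean(),13);H=ray(t,xs.max()+.5,ys[xs>xs.max()-5].mean(),23);print(T,H,(T+H)/2)
# differences vs start, outside arm
d=np.abs(t["color"].astype(int)-a["color"].astype(int)).sum(2)>90
n,_,st,_=cv2.connectedComponentsWithStats(d.astype(np.uint8));print([list(s) for s in st[1:] if s[4]>12])
# compare tray crop with t10
c=load("t10")["color"].astype(int);print("tray diff",(np.abs(t["color"].astype(int)-c).sum(2)>90)[170:270,160:245].sum(),"knob diff",(np.abs(t["color"].astype(int)-c).sum(2)>90)[148:180,325:358].sum())
print(get_obs()["tool_pos"],get_obs()["time"])
E
```

```text
time: 40.12
tool_pos: [158.8, -500.6, 405.1]
tcp_rot: [3.142, -0.0, 0.896]
contact_force: [-0.0, -0.2, -0.3]
grip_width: 49.7
rod px 288 394 459 224.0 227.1
[ 478.94802099 -220.69610962   13.        ] [ 469.86846331 -412.11229368   23.        ] [ 474.40824215 -316.40420165   18.        ]
[[np.int32(334), np.int32(154), np.int32(14), np.int32(16), np.int32(84)], [np.int32(345), np.int32(154), np.int32(5), np.int32(11), np.int32(27)], [np.int32(172), np.int32(180), np.int32(50), np.int32(47), np.int32(434)], [np.int32(332), np.int32(192), np.int32(9), np.int32(4), np.int32(30)], [np.int32(333), np.int32(203), np.int32(9), np.int32(4), np.int32(31)], [np.int32(389), np.int32(217), np.int32(71), np.int32(15), np.int32(373)], [np.int32(178), np.int32(218), np.int32(51), np.int32(34), np.int32(295)], [np.int32(205), np.int32(220), np.int32(9), np.int32(6), np.int32(15)], [np.int32(392), np.int32(294), np.int32(75), np.int32(85), np.int32(521)], [np.int32(543), np.int32(305), np.int32(17), np.int32(31), np.int32(85)], [np.int32(300), np.int32(309), np.int32(13), np.int32(9), np.int32(17)], 
[... 765 characters left out ...]
 np.int32(18), np.int32(9), np.int32(59)], [np.int32(508), np.int32(342), np.int32(7), np.int32(5), np.int32(14)], [np.int32(522), np.int32(342), np.int32(42), np.int32(8), np.int32(129)], [np.int32(501), np.int32(345), np.int32(6), np.int32(4), np.int32(14)], [np.int32(558), np.int32(350), np.int32(8), np.int32(6), np.int32(24)], [np.int32(517), np.int32(354), np.int32(40), np.int32(5), np.int32(68)], [np.int32(565), np.int32(374), np.int32(7), np.int32(9), np.int32(37)], [np.int32(593), np.int32(390), np.int32(47), np.int32(9), np.int32(240)], [np.int32(581), np.int32(393), np.int32(16), np.int32(7), np.int32(48)]]
tray diff 0 knob diff 0
[ 160.19169722 -500.12556907  405.10834096] 40.1667
```

```bash
python3 -m pendant '[[[0,0,0],[0,0,0],0.05],[[0,0,0],[0,0,0],0.05],[[0,0,0],[0,0,0],0.05]]'; python3 -c "
from plant import close_job
print(close_job())"
```

```text
time: 40.42
tool_pos: [162.1, -499.5, 405.2]
tcp_rot: [3.141, -0.0, 0.903]
contact_force: [0.6, 0.0, -0.3]
grip_width: 50.1
the job is handed in; nothing more can be done
None
```

The job is done and handed in at about 40 s of robot time; no verdict was reported.

- **Knob:** I turned it to the bold mark. A close wrist picture taken before the pull showed the pointer about 0.03 rad past it. I then pulled it out until it stopped after 12.3 mm, with the stop taking about 15 N.
- **Plugs:** Only tubes 1 and 2 held plugs. I set the tray under the outlets and pushed both plugs into it. The rod's tip met each inlet rim first (about 17 N, then 8 N) and slipped back about 4 mm in the grip on the first, then ran free.
- **Tray:** It is back on its mat with both plugs in it. Its centre is about 2 mm (x) and 3 mm (y) from the mat's.
- **Rod:** I laid it on its mat, but it was then knocked to the mat's far edge. I gripped it again and laid it back, its middle about 2 mm (x) and 5 mm (y) from the mat's centre.

The last top picture, compared with the first, shows changes only at the knob, tubes 1 and 2, the tray, the rod and the arm with its shadow. No bystander moved by that comparison. I checked this final state by image code only, because my 16 picture views were used up.

One measurement disagreed. The coarse top view put the pointer at about 1.24 rad in world angle and the mark at 1.26 to 1.32 rad. The first wrist view put the mark at 1.40 rad. I relied on the close picture of the dial taken after the turn.

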